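# Clamp a copper cuff on the sprung colouring post

## Robot

A 6-joint arm with a two-finger parallel gripper is mounted at the origin on the work surface. World frame = base frame: x ahead of the robot, y to its left, z up, the work surface at z = 0. Lengths are in m, angles in rad, forces in N, time in s.
With the tool pointing down it reaches from about 0.425 to 0.95 m from the base axis. Payload 3.5 kg.
Tool frame: the origin (TCP) lies on the mounting face of the last link; the fingertips stand 173 mm ahead of it and the grasp point (between the pads) lies 155 mm ahead of it; z points along the fingers, x is the direction in which the jaws open and shut, and the axes are right-handed (so a half turn about z gives the same grasp; the last joint's range is limited). The gripper opens to 85 mm and grips with 20 to 120 N. Pads are 22 mm wide; open, the fingers measure 114 mm over their backs; the gripper's body (76 mm by 85 mm) begins 54 mm behind the grasp point. The pads swing forward as they close: fully open they stand 13 mm farther back than shut.
Start: joints at [0.987, 0.286, 1.577, -0, 1.279, -0.15], TCP at [0.284, 0.612, 0.405] pointing down, gripper open.
Joint ranges: [-2.77, 2.77], [-0.9, 2.22], [0.21, 2.48], [-1.53, 4.67], [0.24, 2.81], [-2.84, 2.84]. Speed limits (rad/s): [2.79, 2.79, 3.14, 3.14, 3.14, 3.14].

## Interface

Orientations are given as a unit quaternion [x, y, z, w].
In Python, from plant import get_state, read_camera, sign_off gives the robot as it stands.
- The arm moves only by the shell command python3 -m jog 'ROWS' [FORCE]. ROWS is JSON, a list of rows, each an object of numbers: "grip": the closure, from 0 (fully open) to 1 (shut); "x", "y", "z": the shift along the tool's x, y, z in mm; "rx", "ry", "rz": the turn, a rotation vector about the tool's x, y, z in degrees. A call has 1 to 8 rows; each row shifts and turns the commanded pose from where the row before left it, along the tool's axes as they then stand; what a row does not reach is not made up. A row lasts 1/12 s, in which the tool goes at most 41.7 mm and 7.16 degrees, less where a joint would pass 70% of its speed; a pose out of reach is approached as far as the arm can. A call with a gripper value outside its range is refused whole. The fingers move at their own pace and stop on an object; FORCE is the grip in N (left out, the last holds). Time passes only in rows, so rows that do not move let the fingers close. It gives the time, the measured TCP pose, the force and the opening at its end, in the units of the state.
- get_state(): the state, without advancing time (a new reading comes with each control period).
- read_camera(name): name is "scene" or "top"; returns a dict with "frame" (420x560x3 uint8, red, green, blue), "intrinsics" (3x3 intrinsics, pixels), "R" (3x3) and "t" (3): a world point X has camera coordinates R X + t. Camera axes: x right, y down, z forward; pixel columns grow to the right and rows downward; lengths in m; the calibration is good to about 2 mm. A picture is of the moment at which its call begins. There is no depth.
- sign_off(): hands the job in, once; it reports no verdict.
The state is a dict: "time": time; "qpos": joint angles; "dq": joint speeds; "joint_efforts": joint torques, N m; "eef_pos": TCP position; "tcp_rot": TCP orientation; "contact_force": force on the tool from outside, world axes, zero at the start; "wrist_torque": the same for the moment, N m; "opening": opening from 0.0 (shut) to 1.0 (fully open).
Only numpy, scipy, OpenCV 4.12 (cv2) and the standard library are available. Lean on these libraries where they do the work, as an engineer would, in place of code of your own. Each camera call takes 0.05 s, during which the arm holds its last target.

## Task

Get the short copper cuff clamped on the sprung post, ready for colouring: thread the flanged support ring on the post first (spigot up) and let it seat on the sprung rest, then stand the cuff on its flange, then lower the slotted cap over the post's crossbar, press it down against the spring, give it a quarter turn and let it rise until the crossbar lies locked in the cap's cross groove. The post is seldom set true in its base, so feel for it with light contact and never force anything (light hand pressure, well under 3 kg). Leave the bottle, the tall cuff and the brush where they are, and let go of everything.

Things in the scene. Friction and masses are not known exactly. Their poses are not given: they have to be found in the camera images.
- holder: Dark steel base plate 130 (x) by 100 (y) by 14 mm fixed to the bench, with a slotted block (94 by 60 mm) up to 24 mm. Origin: centre of its underside. A fixed steel post stands in the slot, set by hand: its axis is off the origin by up to 10 mm either way along x and 1.5 mm along y, its crossbar is turned from the base's x axis by up to 0.9 rad either way, and its height varies by 6 mm.
- rest (a joint): How far (m) the round sprung rest on the post is pushed down: 0 at its upper stop, 0.012 at its hard lower stop. The spring pushes up with 5.4 N at 0 and 0.9 N more per mm. The three pieces weigh about 2.7 N and do not move it by themselves. The cap can turn below the crossbar once this is over 0.008 (cap pushed 8 mm down from first touching the cuff's rim); locked, it reads about 0.004.
- bar_nominal (a point): Where the middle of the crossbar's top (the top of the post) would be if the post were central and at mid height: 105 mm over the bench, true within 10 mm in x, 1.5 mm in y (base axes), 3 mm in height. Crossbar: round pin 22 mm long with domed ends, 8 mm diameter, on a neck of 8 mm diameter. A cap lowered on the mounted cuff meets the bar 10 mm before the rim if its slot is not over it.
- rest_nominal (a point): Likewise the nominal centre of the sprung rest's top: 53 mm over the bench, with the same errors as the crossbar's top, which is 52 mm above the rest's. The rest is a disc of 46 mm diameter round a stem of 24 mm diameter; the stem is straight to 24 mm above the rest, then narrows to 18 mm diameter at 28 mm.
- support: Aluminium support ring, lying flange down: flange 56 mm diameter, 10 mm thick; on top of it a spigot 38 mm diameter, 14 mm tall (total 24 mm); through hole 26 mm diameter. 70 g. Origin: centre of its underside, z up.
- cuff: The short copper cuff: plain tube 45 mm outside, 41 mm inside, 32 mm tall, standing. 80 g. Origin: centre of its underside, z up. It goes around the spigot and stands on the flange.
- cap: Steel cap, 50 by 50 mm floor 10 mm thick, with two upright cheeks 5 mm thick along its +y and -y edges, 28 mm tall overall; pinch it across the cheeks (50 mm, along y). Middle slot through the floor, 26 mm along x, 12 mm along y, passes the crossbar; a groove along y, 11 mm wide, 4 mm deep in the floor's top, takes the crossbar after a quarter turn either way. 120 g. Origin: centre of underside.
- bottle: Bystander: closed blue bottle, 44 mm diameter, 95 mm tall, standing. Origin: centre of its underside.
- tall_cuff: Bystander: a taller copper cuff, 45 mm diameter, 60 mm tall, standing. Origin: centre of its underside.
- brush: Bystander: a brush lying on the bench along its x axis, about 180 mm long and 18 mm wide. Origin: under its middle.
Things that resemble listed ones, but are neither listed nor needed, are in the scene too. What is shaped like the cap but pink or yellow is not meant.

How it is judged:
By the outcome, as a careful person would: the job done as asked, in the order asked, and still so for the second after the job is handed in, with the robot touching nothing.
It also fails if it takes over 72 s, if anything falls off the work surface, if the arm or the gripper's body presses on something with over 40 N, if the wrist force passes 120 N, or if a joint passes its speed limit or range.

## Working session

There is one attempt and no reset: what is moved stays moved. The work goes in short steps, Python scripts to look and compute and a shell command to move; the robot and the scene stay as the last step left them, time stands still between calls to the robot, and variables do not carry over. Pictures are saved under pics/ and viewed, and the job is handed in when it is done.

```bash
ls; mkdir -p pics
python3 - <<'E'
from plant import *
import cv2
s=get_state(); print(s)
for n in("scene","top"):
    c=read_camera(n); cv2.imwrite(f"pics/{n}0.png",c["frame"][:,:,::-1]); print(n,c["intrinsics"],c["R"],c["t"])
E
```

```text
pics
{'time': 0.0, 'qpos': array([ 9.87002315e-01,  2.87198406e-01,  1.57814498e+00,  7.38297584e-06,
        1.27856120e+00, -1.50005091e-01]), 'dq': array([ 4.30639582e-04,  1.64190024e-04,  1.25956154e-04,  7.31325484e-05,
       -1.82207393e-03,  6.02536816e-04]), 'joint_efforts': array([ 1.31548088e-03, -4.05969322e+01, -2.92635065e+01, -8.80848052e-05,
        5.53212507e-03,  6.02139778e-06]), 'eef_pos': array([0.28355387, 0.61229218, 0.4033422 ]), 'tcp_rot': array([ 8.42707494e-01,  5.38370452e-01, -1.05764272e-03,  4.66543355e-04]), 'contact_force': array([ 0.70205112, -0.16142316,  0.03920725]), 'wrist_torque': array([-0.00232488,  0.00143857, -0.07853256]), 'opening': 1.0025475217861408}
scene [[451.79137311   0.         282.96527228]
 [  0.         451.79137311 208.86678881]
 [  0.           0.           1.        ]] [[ 0.75251868  0.65829733  0.01898022]
 [ 0.49363361 -0.54474067 -0.67792586]
 [-0.43593748  0.51952115 -0.73488522]] [-0.43089994 -0.19511537  1.25393134]
top [[498.40189803   0.         275.04892497]
 [  0.         498.40189803 211.92268645]
 [  0.           0.           1.        ]] [[ 0.0043766  -0.99998419  0.00353115]
 [-0.97978399 -0.00499442 -0.19999596]
 [ 0.20001043 -0.00258446 -0.97979036]] [-0.00724678  0.57043943  1.27550617]
```

View pics/scene0.png

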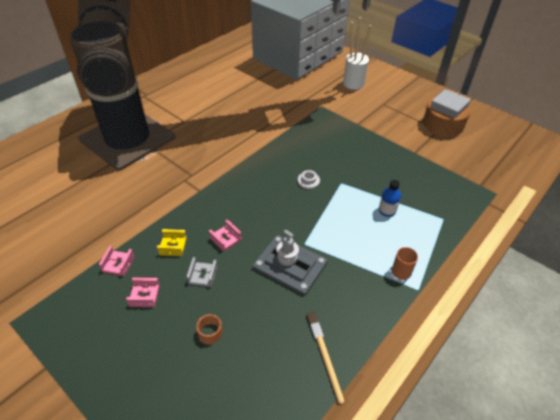

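View pics/top0.png

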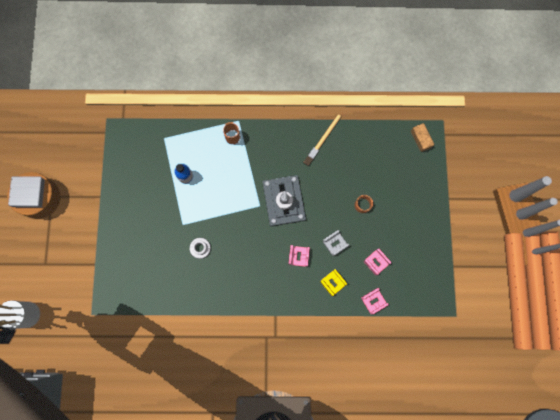

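Candidates. Cap: grey top(336,243) against pink (299,256), (377,262), (374,301) and yellow (333,283), so I choose grey. Cuff: short at top(365,203) against the tall one (232,132) on the paper. Support: the only ring with a flange, at top(200,247).

```bash
cat > h.py <<'E'
import numpy as np, cv2
from plant import *
def ray(c,u,v,z):
    K,R,t=c["intrinsics"],c["R"],c["t"]
    d=R.T@np.linalg.inv(K)@np.array([u,v,1.]); o=-R.T@t
    return o+d*(z-o[2])/d[2]
def proj(c,X):
    p=c["intrinsics"]@(c["R"]@np.asarray(X,float)+c["t"]); return p[:2]/p[2]
def two(c1,p1,c2,p2):
    A=[];b=[]
    for c,p in((c1,p1),(c2,p2)):
        K,R,t=c["intrinsics"],c["R"],c["t"]
        d=R.T@np.linalg.inv(K)@np.array([*p,1.]); d/=np.linalg.norm(d); o=-R.T@t
        P=np.eye(3)-np.outer(d,d); A.append(P); b.append(P@o)
    X,*_=np.linalg.lstsq(np.vstack(A),np.hstack(b),rcond=None)
    return X,[proj(c1,X)-p1,proj(c2,X)-p2]
def crop(c,u,v,r,k,interp=cv2.INTER_CUBIC):
    f=c["frame"][v-r:v+r,u-r:u+r,::-1]
    return cv2.resize(f,None,fx=k,fy=k,interpolation=interp)
E
python3 - <<'E'
from h import *
s=read_camera("scene");t=read_camera("top")
row=lambda c,L:np.hstack([cv2.resize(crop(c,u,v,r,1),(250,250),interpolation=cv2.INTER_CUBIC) for u,v,r in L])
a=row(t,[(336,243,20),(284,200,30),(200,247,20)])
b=row(s,[(202,273,25),(290,262,40),(309,179,20)])
cv2.imwrite("pics/c1.png",np.vstack([a,b]))
for n,p,q in(("cap",(336,243),(202,273)),("cuff",(365,203),(209,329)),("sup",(200,247),(309,179)),("post",(284,198),(289,243))):
    print(n,two(t,p,s,q),ray(t,*p,.02))
E
```

```text
cap (array([ 0.49489229, -0.17030889,  0.01191054]), [array([-0.53003307, -0.35981758]), array([-0.83719857,  0.14786061])]) [ 0.49276999 -0.17071832  0.02      ]
cuff (array([ 0.60512779, -0.25077115,  0.02305801]), [array([-0.66538678, -0.43703742]), array([-1.16697901,  0.23424727])]) [ 0.60458675 -0.25314182  0.02      ]
sup (array([0.48205209, 0.20061585, 0.01262113]), [array([-0.38966069, -0.38216211]), array([-0.58027907,  0.11144577])]) [0.48004131 0.1984222  0.02      ]
post (array([ 0.60711004, -0.02638221,  0.07201344]), [array([-0.66730569, -0.60649794]), array([-1.1570111 ,  0.20561842])]) [ 0.61760739 -0.02924905  0.02      ]
```

View pics/c1.png

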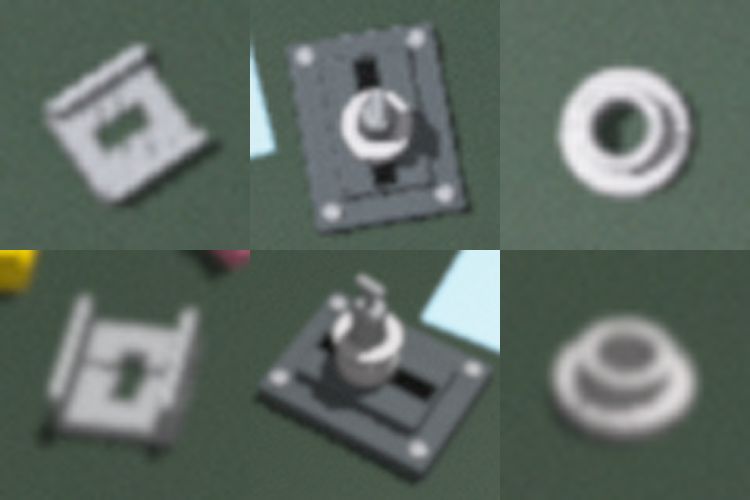

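```bash
cat > meas.py <<'E'
from h import *
import pickle
D=pickle.load(open("f0.pkl","rb"))
t,s=D["top"],D["scene"]
E
python3 - <<'E'
from h import *
import pickle
D={}
for n in("top","scene"):
    L=[read_camera(n) for _ in range(5)]; c=L[0]; c["frame"]=np.mean([l["frame"].astype(float) for l in L],0).round().astype(np.uint8); D[n]=c
pickle.dump(D,open("f0.pkl","wb"))
E
python3 - <<'E'
from meas import *
# bolts & objects blobs
def blobs(c,u,v,r,lo,hi=255,k=8,minA=2):
    g=cv2.resize(cv2.cvtColor(c["frame"],cv2.COLOR_RGB2GRAY)[v-r:v+r,u-r:u+r],None,fx=k,fy=k,interpolation=cv2.INTER_CUBIC)
    m=cv2.inRange(g,lo,hi)
    cs,_=cv2.findContours(m,cv2.RETR_CCOMP,cv2.CHAIN_APPROX_NONE)
    out=[]
    for q in cs:
        M=cv2.moments(q)
        if M["m00"]<minA*k*k: continue
        f=lambda p:((p[0]+.5)/k-.5+u-r,(p[1]+.5)/k-.5+v-r)
        rr=cv2.minAreaRect(q)
        out.append((np.round(f((M["m10"]/M["m00"],M["m01"]/M["m00"])),2),round(M["m00"]/k/k,1),np.round(f(rr[0]),2),np.round(np.array(rr[1])/k,1),round(rr[2],1)))
    return out
for nm,c,a in (("plate",t,(284,200,30,165)),("sup",t,(200,247,18,120)),("cap",t,(336,243,18,115)),("plateS",s,(290,262,45,165))):
    print(nm); 
    for o in blobs(c,*a): print("  ",o)
f=t["frame"].astype(int); m=((f[...,0]>f[...,1]*1.5)&(f[...,0]>60)).astype(np.uint8)
cs,_=cv2.findContours(m[190:216,352:378],cv2.RETR_EXTERNAL,cv2.CHAIN_APPROX_NONE)
for q in cs:
    if len(q)>10: print("cuff",np.add(cv2.minEnclosingCircle(q)[0],(352,190)),cv2.minEnclosingCircle(q)[1],cv2.fitEllipse(q))
row=lambda c,L:np.hstack([cv2.resize(crop(c,u,v,r,1),(380,380),interpolation=cv2.INTER_CUBIC) for u,v,r in L])
cv2.imwrite("pics/c2.png",np.hstack([row(t,[(286,198,12)]),row(s,[(288,245,16)])]))
E
```

```text
plate
   (array([273.12, 220.41]), 9.3, array([273.19, 220.38]), array([3.4, 3.4]), 45.0)
   (array([300.19, 216.  ]), 9.5, array([300.22, 215.97]), array([3.3, 3.5]), 45.0)
   (array([282.08, 199.34]), 132.8, array([283.17, 199.42]), array([15.5, 16.3]), 1.7)
   (array([255.57, 198.07]), 78.1, array([256.44, 194.94]), array([24.5,  5.8]), 90.0)
   (array([266.59, 182.99]), 9.7, array([266.5, 183. ]), array([3.6, 3.4]), 90.0)
   (array([293.38, 178.63]), 8.8, array([293.31, 178.62]), array([3.4, 3.2]), 90.0)
sup
   (array([199.14, 247.56]), 362.1, array([199.07, 247.57]), array([21.3, 21.7]), 8.1)
   (array([206.01, 249.58]), 4.4, array([206.02, 249.79]), array([1.5, 5.4]), 23.4)
   (array([198.48, 246.89]), 54.0, array([198.53, 246.84]), array([8. , 8.6]), 45.0)
cap
   (array([334.88, 242.56]), 365.7, array([335.16, 242.18]), array([19.8, 20.6]), 56.0)
   (array([334.95, 242.86]), 27.6, array([334.98, 242.85]), array([3.9, 8.4]), 56.3)
   (array([331.2 , 237.45]), 8.6, array([331.08, 237.52]), array([1.2, 9.8]), 55.8)
plateS
   (array([303.46, 285.34]), 14.2, array([303.5 , 285.25])
[... 189 characters left out ...]
, 90.0)
   (array([293.28, 251.28]), 84.1, array([292.81, 251.68]), array([ 9. , 17.2]), 34.6)
   (array([279.15, 245.67]), 27.6, array([279.06, 245.79]), array([4.3, 8.5]), 35.5)
   (array([290.54, 240.53]), 6.8, array([290.63, 240.57]), array([2.3, 3.8]), 31.0)
   (array([277.82, 238.52]), 7.9, array([277.81, 238.5 ]), array([2.9, 3.5]), 90.0)
   (array([323.14, 235.57]), 793.0, array([319.62, 236.19]), array([39.2, 29.6]), 90.0)
cuff [361.  206.5] 6.726912021636963 ((-5.693568229675293, 27.842233657836914), (18.054828643798828, 29.86288833618164), 0.0)
cuff [366. 201.] 7.211202621459961 ((12.024238586425781, 12.45650863647461), (12.037917137145996, 15.659415245056152), 110.43507385253906)
```

View pics/c2.png

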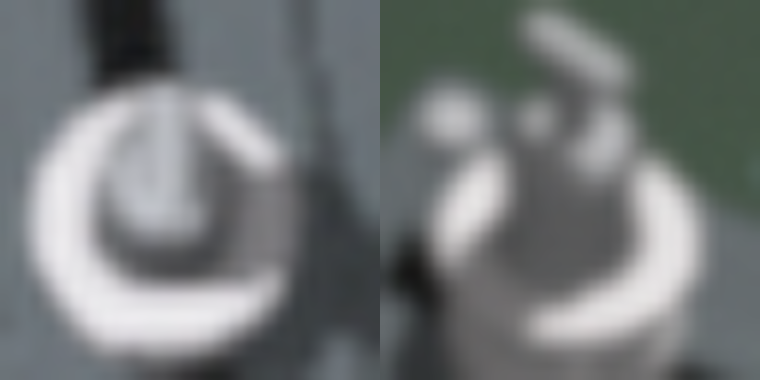

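Run:
```python
from meas import *
b=np.array([(273.12,220.41),(300.19,216.0),(266.59,182.99),(293.38,178.63)])
W=np.array([ray(t,*p,.016) for p in b]); o=W.mean(0)
ex=(W[2]+W[3]-W[0]-W[1])[:2]; ey=(W[0]+W[2]-W[1]-W[3])[:2]
print("holder",o,np.degrees(np.arctan2(ex[1],ex[0])),np.degrees(np.arctan2(ey[1],ey[0]))-90,np.linalg.norm(ex)/2,np.linalg.norm(ey)/2)
bs=np.array([(303.46,285.34),(258.96,262.29),(320.95,259.57),(277.82,238.52)])
Ws=np.array([ray(s,*p,.016) for p in bs]); print("holderS",Ws.mean(0)); 
for i in range(4):print(W[i],Ws[i])
print("sup hole",ray(t,198.48,246.89,.024),ray(t,198.48,246.89,.012),"flange",ray(t,199.1,247.57,.010))
print("cap slot",ray(t,334.95,242.86,.005),"rect",ray(t,335.16,242.18,.02))
a=np.radians(56.); 
for d in((np.cos(a),np.sin(a)),(-np.sin(a),np.cos(a))):
    p=np.array([335,242.5]);w=ray(t,*(p+np.array(d)*5),.01)-ray(t,*(p-np.array(d)*5),.01); print("cap dir",np.degrees(np.arctan2(w[1],w[0])),np.linalg.norm(w)*1000)
# bar
for z in(.101,):
    c=s
    p,q=(285.9-.5,230.7-.5),(291.8-.5,235.3-.5)
    P,Q=ray(c,*p,z),ray(c,*q,z); print("barS",P,Q,(P+Q)/2,np.degrees(np.arctan2(*(Q-P)[1::-1])),np.linalg.norm(Q-P))
    print("barT",ray(t,283.6,194.5,z), "two",two(t,(283.6,194.5),s,(288.3,232.5)))
# cuff
f=t["frame"].astype(int)[188:220,350:382]
r=cv2.resize((f[...,0]-f[...,1]).astype(np.float32),None,fx=8,fy=8,interpolation=cv2.INTER_CUBIC)
m=(r>25).astype(np.uint8); cs,_=cv2.findContours(m,cv2.RETR_CCOMP,cv2.CHAIN_APPROX_NONE)
for q in cs:
    if len(q)>80: e=cv2.fitEllipse(q); print("cuff",(np.array(e[0])+.5)/8-.5+(350,188),np.array(e[1])/8,e[2])
im=[cv2.resize(crop(t,365,203,14,1),(380,380),interpolation=cv2.INTER_CUBIC),cv2.resize(crop(s,209,329,20,1),(380,380),interpolation=cv2.INTER_CUBIC)]
cv2.imwrite("pics/c3.png",np.hstack(im))
```

```text
holder [ 0.61465284 -0.02741545  0.016     ] 9.93147063641015 9.773983094814938 0.107957218195889 0.07580637628344761
holderS [ 0.61416935 -0.02493931  0.016     ]
[5.55114575e-01 5.44760881e-04 1.60000000e-02] [ 0.67422801 -0.05318343  0.016     ]
[ 0.56785166 -0.07399506  0.016     ] [ 0.56739347 -0.07178366  0.016     ]
[0.66132207 0.01933039 0.016     ] [0.66090597 0.02190871 0.016     ]
[ 0.67432307 -0.05554189  0.016     ] [0.55414993 0.00330114 0.016     ]
sup hole [0.47979607 0.20194574 0.024     ] [0.48137213 0.20376428 0.012     ] flange [0.47977467 0.20230952 0.01      ]
cap slot [ 0.49525284 -0.16973171  0.005     ] rect [ 0.49500639 -0.1684782   0.02      ]
cap dir -146.90343250464534 27.238451328340275
cap dir 124.03993846184667 27.784156890597806
barS [ 0.59614631 -0.02238194  0.101     ] [ 0.6127125  -0.02352163  0.101     ] [ 0.6044294  -0.02295179  0.101     ] -3.9355189780698154 0.01660534411518923
barT [ 0.6080469  -0.02650312  0.101     ] two (array([ 0.60692049, -0.02632663,  0.10596992]), [array([-0.02946372, -0.02671813]), array([-0.05108221,  0.00933193])])
cuff [363.61730957 203.31167793] [16.94272995 18.6919651 ] 57.14564895629883
cuff [363.4689436  203.46410179] [10.947155   13.63323021] 138.85537719726562
```

View pics/c3.png

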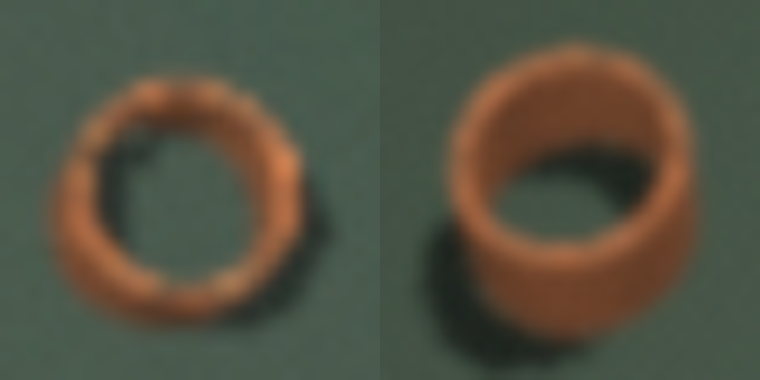

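```bash
cat > go.py <<'E'
import sys
from h import *
def yaw(s):
    x,y,z,w=s["tcp_rot"]; return np.degrees(np.arctan2(2*(x*y+z*w),1-2*(y*y+z*z)))
def plan(x,y,z,yw=None):
    s=get_state(); p=s["eef_pos"]; a0=yaw(s); a=a0 if yw is None else yw
    d=np.array([x,y,z])-p; c,sn=np.cos(np.radians(a)),np.sin(np.radians(a))
    print("t %.2f at"%s["time"],np.round(p*1000,1),"yaw %.2f"%a0,"open %.3f"%s["opening"],"F",np.round(s["contact_force"],1))
    print("rz first: %.1f"%((a0-a+180)%360-180)," then tool mm: x %.1f y %.1f z %.1f"%tuple(1000*np.array([c*d[0]+sn*d[1],sn*d[0]-c*d[1],-d[2]])),"dist %.0f"%(1000*np.linalg.norm(d)))
if __name__=="__main__": plan(*[float(v) for v in sys.argv[1:]])
E
python3 -m jog '[{"rz":-7,"grip":0},{"rz":-7},{"rz":-7},{"rz":-7},{"rz":-7}]' 20
python3 -m jog '[{"x":-36.4,"y":10.2,"z":12.5},{"x":-36.4,"y":10.2,"z":12.5},{"x":-36.4,"y":10.2,"z":12.5},{"x":-36.4,"y":10.2,"z":12.5},{"x":-36.4,"y":10.2,"z":12.5},{"x":-36.4,"y":10.2,"z":12.5},{"x":-36.4,"y":10.2,"z":12.5},{"x":-36.4,"y":10.2,"z":12.5}]'
python3 -m jog '[{"x":-36.4,"y":10.2,"z":12.5},{"x":-36.4,"y":10.2,"z":12.5},{"x":-36.4,"y":10.2,"z":12.5},{"x":-36.4,"y":10.2,"z":12.5},{},{}]'
python3 go.py .4797 .203 .184 100
python3 - <<'E'
from h import *
for n in("scene","top"):
    c=read_camera(n); cv2.imwrite(f"pics/{n}1.png",c["frame"][:,:,::-1])
E
```

```text
t 0.70 at [283.7 612.5 404.7] yaw 65.14 open 0.998 F [-0.   0.5 -0.3]
rz first: -34.9  then tool mm: x -437.3 y 121.9 z 220.7 dist 505$[0]: bad value
$[0]: bad value
$[0]: bad value
```

```bash
python3 -m jog '[{"grip":0,"x":0,"y":0,"z":0,"rx":0,"ry":0,"rz":-7}]' 20; python3 -m jog '[{"grip":0,"rz":-7}]'; python3 -m jog '[{"grip":0.0,"x":0.0,"y":0.0,"z":0.0,"rx":0.0,"ry":0.0,"rz":-7.0}]'
```

```text
time: 0.88
eef_pos: [0.2837, 0.6125, 0.4048]
tcp_rot: [0.808, 0.59, 0.0, -0.0]
contact_force: [0.4, -0.0, 0.9]
opening: 0.998
time: 0.97
eef_pos: [0.2837, 0.6125, 0.4047]
tcp_rot: [0.769, 0.639, -0.0, -0.0]
contact_force: [-0.7, 0.2, 0.6]
opening: 1.005$[0]: bad value
```

```bash
python3 -m jog '[{"grip":0,"x":0,"y":0,"z":0,"rx":0,"ry":0,"rz":-7},{"grip":0,"x":0,"y":0,"z":0,"rx":0,"ry":0,"rz":-7},{"grip":0,"x":0,"y":0,"z":0,"rx":0,"ry":0,"rz":-7}]'
python3 -m jog '[{"grip":0,"x":-36.4,"y":10.2,"z":12.5,"rx":0,"ry":0,"rz":0},{"grip":0,"x":-36.4,"y":10.2,"z":12.5,"rx":0,"ry":0,"rz":0},{"grip":0,"x":-36.4,"y":10.2,"z":12.5,"rx":0,"ry":0,"rz":0},{"grip":0,"x":-36.4,"y":10.2,"z":12.5,"rx":0,"ry":0,"rz":0},{"grip":0,"x":-36.4,"y":10.2,"z":12.5,"rx":0,"ry":0,"rz":0},{"grip":0,"x":-36.4,"y":10.2,"z":12.5,"rx":0,"ry":0,"rz":0},{"grip":0,"x":-36.4,"y":10.2,"z":12.5,"rx":0,"ry":0,"rz":0},{"grip":0,"x":-36.4,"y":10.2,"z":12.5,"rx":0,"ry":0,"rz":0}]'
python3 -m jog '[{"grip":0,"x":-36.4,"y":10.2,"z":12.5,"rx":0,"ry":0,"rz":0},{"grip":0,"x":-36.4,"y":10.2,"z":12.5,"rx":0,"ry":0,"rz":0},{"grip":0,"x":-36.4,"y":10.2,"z":12.5,"rx":0,"ry":0,"rz":0},{"grip":0,"x":-36.4,"y":10.2,"z":12.5,"rx":0,"ry":0,"rz":0},{"grip":0,"x":0,"y":0,"z":0,"rx":0,"ry":0,"rz":0}]'
python3 go.py .4797 .203 .184 100
python3 - <<'E'
from h import *
for n in("scene","top"):
    c=read_camera(n); cv2.imwrite(f"pics/{n}1.png",c["frame"][:,:,::-1])
E
```

```text
time: 1.22
eef_pos: [0.2837, 0.6125, 0.4048]
tcp_rot: [0.639, 0.769, 0.0, 0.0]
contact_force: [-0.0, 0.2, 0.3]
opening: 0.999
time: 1.88
eef_pos: [0.4157, 0.3386, 0.3046]
tcp_rot: [0.642, 0.767, 0.0, 0.0]
contact_force: [0.9, -0.1, 0.3]
opening: 0.997
time: 2.3
eef_pos: [0.4826, 0.1993, 0.2528]
tcp_rot: [0.644, 0.765, -0.002, -0.0]
contact_force: [0.5, -0.1, -0.1]
opening: 1.005
t 2.30 at [482.6 199.3 252.8] yaw 99.81 open 1.005 F [ 0.5 -0.1 -0.1]
rz first: -0.2  then tool mm: x 4.1 y -2.3 z 68.8 dist 69
```

View pics/scene1.png

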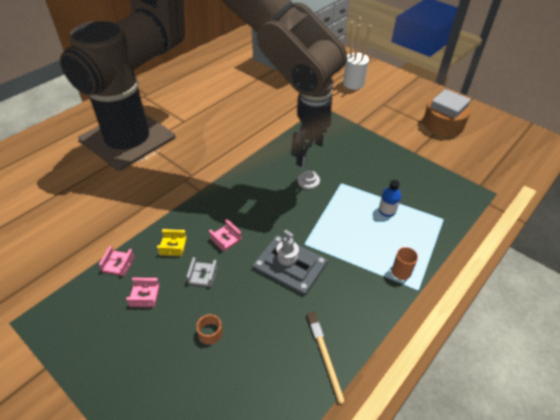

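View pics/top1.png

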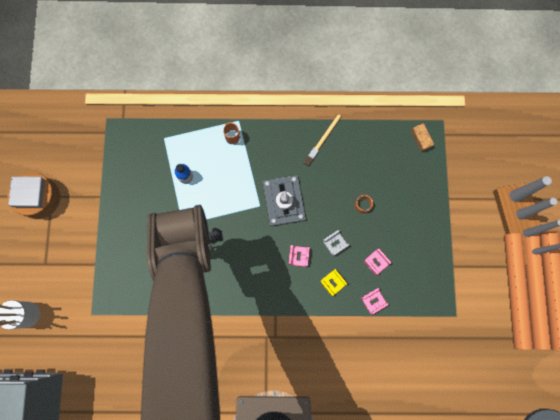

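```bash
python3 -m jog '[{"grip":0,"x":0,"y":0,"z":20,"rx":0,"ry":0,"rz":0},{"grip":0,"x":0,"y":0,"z":0,"rx":0,"ry":0,"rz":0},{"grip":0,"x":0,"y":0,"z":0,"rx":0,"ry":0,"rz":0}]'
python3 go.py .4797 .203 .184 100
```

```text
time: 2.65
eef_pos: [0.4802, 0.2052, 0.2344]
tcp_rot: [0.641, 0.767, -0.001, -0.001]
contact_force: [0.1, 0.2, -0.5]
opening: 0.997
t 2.65 at [480.2 205.2 234.4] yaw 100.25 open 0.997 F [ 0.1  0.2 -0.5]
rz first: 0.2  then tool mm: x -2.0 y -0.9 z 50.4 dist 50
```

```bash
python3 -m jog '[{"grip":0,"x":0,"y":0,"z":25,"rx":0,"ry":0,"rz":0},{"grip":0,"x":0,"y":0,"z":20,"rx":0,"ry":0,"rz":0},{"grip":0,"x":0,"y":0,"z":3,"rx":0,"ry":0,"rz":0},{"grip":0,"x":0,"y":0,"z":0,"rx":0,"ry":0,"rz":0},{"grip":0,"x":0,"y":0,"z":0,"rx":0,"ry":0,"rz":0}]'
python3 go.py .4797 .203 .184 100
```

```text
time: 3.07
eef_pos: [0.4814, 0.2048, 0.1879]
tcp_rot: [0.641, 0.767, 0.001, 0.0]
contact_force: [0.5, -0.2, -0.4]
opening: 0.998
t 3.07 at [481.4 204.8 187.9] yaw 100.21 open 0.998 F [ 0.5 -0.2 -0.4]
rz first: 0.2  then tool mm: x -1.5 y -2.0 z 3.9 dist 5
```

```bash
python3 -m jog '[{"grip":0,"x":0,"y":0,"z":2,"rx":0,"ry":0,"rz":0},{"grip":1,"x":0,"y":0,"z":0,"rx":0,"ry":0,"rz":0},{"grip":1,"x":0,"y":0,"z":0,"rx":0,"ry":0,"rz":0},{"grip":1,"x":0,"y":0,"z":0,"rx":0,"ry":0,"rz":0},{"grip":1,"x":0,"y":0,"z":0,"rx":0,"ry":0,"rz":0}]' 20
python3 -m jog '[{"grip":1,"x":0,"y":0,"z":0,"rx":0,"ry":0,"rz":0},{"grip":1,"x":0,"y":0,"z":0,"rx":0,"ry":0,"rz":0},{"grip":1,"x":0,"y":0,"z":0,"rx":0,"ry":0,"rz":0}]'
python3 go.py .4797 .203 .184 100
python3 - <<'E'
from h import *
c=read_camera("scene"); cv2.imwrite("pics/s2.png",crop(c,309,170,40,8))
E
```

```text
time: 3.48
eef_pos: [0.4813, 0.204, 0.1852]
tcp_rot: [0.642, 0.767, 0.0, 0.0]
contact_force: [0.2, -2.7, 1.1]
opening: 0.452
time: 3.73
eef_pos: [0.4814, 0.2041, 0.1853]
tcp_rot: [0.642, 0.767, 0.0, 0.0]
contact_force: [-1.0, -0.8, 5.1]
opening: 0.434
t 3.73 at [481.4 204.1 185.3] yaw 100.14 open 0.434 F [-1.  -0.8  5.1]
rz first: 0.1  then tool mm: x -0.8 y -1.9 z 1.3 dist 2
```

View pics/s2.png

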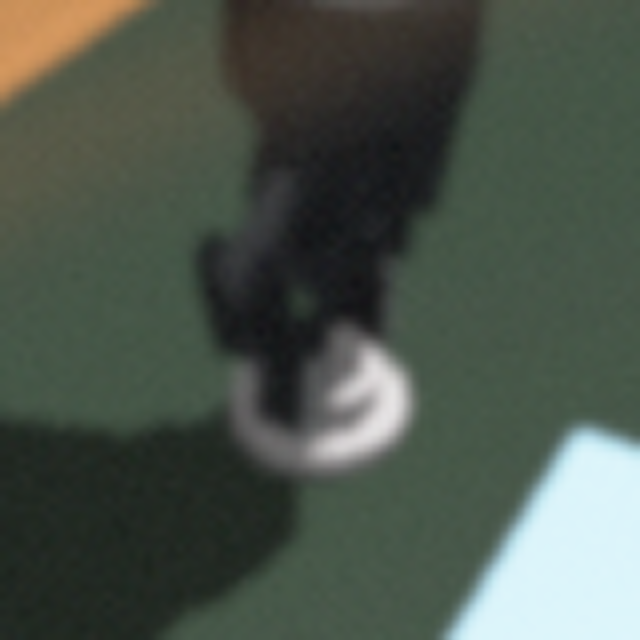

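Opening 0.434 (37 mm) means the pads are on the 38 mm spigot, and the crop shows them astride it. Next I open, turn 90° and squeeze again to centre the other axis.

```bash
python3 -m jog '[{"grip":0.2,"x":0,"y":0,"z":-1.5,"rx":0,"ry":0,"rz":0},{"grip":0.2,"x":0,"y":0,"z":0,"rx":0,"ry":0,"rz":0},{"grip":0.2,"x":0,"y":0,"z":0,"rx":0,"ry":0,"rz":0},{"grip":0.2,"x":0,"y":0,"z":0,"rx":0,"ry":0,"rz":7},{"grip":0.2,"x":0,"y":0,"z":0,"rx":0,"ry":0,"rz":7},{"grip":0.2,"x":0,"y":0,"z":0,"rx":0,"ry":0,"rz":7},{"grip":0.2,"x":0,"y":0,"z":0,"rx":0,"ry":0,"rz":7},{"grip":0.2,"x":0,"y":0,"z":0,"rx":0,"ry":0,"rz":7}]'
python3 -m jog '[{"grip":0.2,"x":0,"y":0,"z":0,"rx":0,"ry":0,"rz":7},{"grip":0.2,"x":0,"y":0,"z":0,"rx":0,"ry":0,"rz":7},{"grip":0.2,"x":0,"y":0,"z":0,"rx":0,"ry":0,"rz":7},{"grip":0.2,"x":0,"y":0,"z":0,"rx":0,"ry":0,"rz":7},{"grip":0.2,"x":0,"y":0,"z":0,"rx":0,"ry":0,"rz":7},{"grip":0.2,"x":0,"y":0,"z":0,"rx":0,"ry":0,"rz":7},{"grip":0.2,"x":0,"y":0,"z":0,"rx":0,"ry":0,"rz":7},{"grip":0.2,"x":0,"y":0,"z":0,"rx":0,"ry":0,"rz":6}]'
python3 -m jog '[{"grip":0.2,"x":0,"y":0,"z":0,"rx":0,"ry":0,"rz":0},{"grip":1,"x":0,"y":0,"z":0,"rx":0,"ry":0,"rz":0},{"grip":1,"x":0,"y":0,"z":0,"rx":0,"ry":0,"rz":0},{"grip":1,"x":0,"y":0,"z":0,"rx":0,"ry":0,"rz":0},{"grip":1,"x":0,"y":0,"z":0,"rx":0,"ry":0,"rz":0},{"grip":1,"x":0,"y":0,"z":0,"rx":0,"ry":0,"rz":0}]' 30
python3 go.py .607 -.0260 .30 10
python3 -c "
from h import *
s=get_state();print(s['qpos'],s['tcp_rot'])"
```

```text
time: 4.45
eef_pos: [0.4809, 0.204, 0.1858]
tcp_rot: [0.844, 0.536, -0.0, -0.0]
contact_force: [0.0, -0.4, -0.1]
opening: 0.798
time: 5.12
eef_pos: [0.4809, 0.204, 0.1858]
tcp_rot: [0.996, 0.086, -0.0, 0.0]
contact_force: [-0.3, 0.1, 0.2]
opening: 0.797
time: 5.62
eef_pos: [0.4812, 0.2041, 0.1864]
tcp_rot: [0.996, 0.089, 0.0, -0.0]
contact_force: [-0.2, 0.2, 1.5]
opening: 0.427
t 5.62 at [481.2 204.1 186.4] yaw 10.19 open 0.427 F [-0.2  0.2  1.5]
rz first: 0.2  then tool mm: x 83.9 y 248.5 z -113.6 dist 286
[2.06912346e-01 2.50624973e-01 2.07474156e+00 3.16802477e-06
 8.15755020e-01 2.91133426e-02] [ 9.96051110e-01  8.87813670e-02  2.33777404e-04 -2.88794137e-05]
```

```bash
python3 -m jog '[{"grip":1,"x":0,"y":0,"z":-15,"rx":0,"ry":0,"rz":0},{"grip":1,"x":0,"y":0,"z":-30,"rx":0,"ry":0,"rz":0},{"grip":1,"x":0,"y":0,"z":-35,"rx":0,"ry":0,"rz":0},{"grip":1,"x":10,"y":30,"z":-24,"rx":0,"ry":0,"rz":0},{"grip":1,"x":10,"y":30,"z":-15,"rx":0,"ry":0,"rz":0},{"grip":1,"x":12,"y":36,"z":-15,"rx":0,"ry":0,"rz":0},{"grip":1,"x":12,"y":36,"z":0,"rx":0,"ry":0,"rz":0},{"grip":1,"x":12,"y":36,"z":0,"rx":0,"ry":0,"rz":0}]'
python3 -m jog '[{"grip":1,"x":12,"y":34,"z":0,"rx":0,"ry":0,"rz":0},{"grip":1,"x":10,"y":28,"z":0,"rx":0,"ry":0,"rz":0},{"grip":1,"x":6,"y":18.5,"z":0,"rx":0,"ry":0,"rz":0},{"grip":1,"x":0,"y":0,"z":0,"rx":0,"ry":0,"rz":0},{"grip":1,"x":0,"y":0,"z":0,"rx":0,"ry":0,"rz":0},{"grip":1,"x":0,"y":0,"z":0,"rx":0,"ry":0,"rz":0}]'
python3 go.py .607 -.0260 .32 10
python3 - <<'E'
from h import *
s=read_camera("scene");t=read_camera("top")
f=lambda c,u,v,r:cv2.resize(crop(c,u,v,r,1),(400,400),interpolation=cv2.INTER_CUBIC)
p=get_state()["eef_pos"]; p[2]-=.176
a=proj(s,p).astype(int);b=proj(t,p).astype(int);print(a,b)
cv2.imwrite("pics/s3.png",np.hstack([f(s,a[0],a[1]+5,30),f(t,b[0],b[1],30)]))
E
```

```text
time: 6.28
eef_pos: [0.5665, 0.0471, 0.3218]
tcp_rot: [0.996, 0.089, 0.002, 0.0]
contact_force: [1.0, 0.2, -1.2]
opening: 0.427
time: 6.78
eef_pos: [0.6071, -0.0253, 0.3195]
tcp_rot: [0.996, 0.089, -0.001, -0.0]
contact_force: [0.1, -0.0, 0.2]
opening: 0.428
t 6.78 at [607.1 -25.3 319.5] yaw 10.16 open 0.428 F [ 0.1 -0.   0.2]
rz first: 0.2  then tool mm: x -0.2 y 0.7 z -0.5 dist 1
[289 219] [283 190]
```

View pics/s3.png

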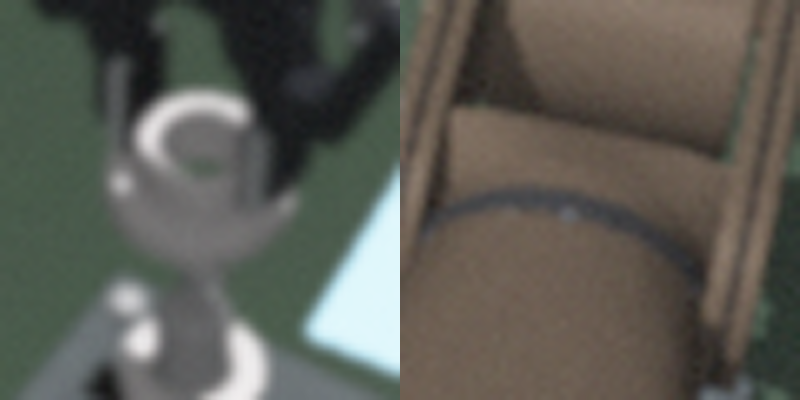

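Run:
```python
from meas import *
th=np.linspace(0,2*np.pi,721)
def circ(x,y,z,r): return np.stack([x+r*np.cos(th),y+r*np.sin(th),0*th+z],1)
def ext(c,*a):
    P=np.array([proj(c,q) for q in circ(*a)]); return np.round([P[:,0].min(),P[:,0].max(),P[:,1].min(),P[:,1].max()],2)
x,y=.6071,-.0253; b=.3195-.186
print("flange bot",ext(s,x,y,b,.028),"flange top",ext(s,x,y,b+.01,.028),"spigot top",ext(s,x,y,b+.024,.019))
X0,Y0,k=259,194,400/60
print("meas: L %.1f R %.1f bottom %.1f ; spigot L %.1f top %.1f"%(X0+108/k-.5,X0+300/k-.5,Y0+270/k-.5,X0+135/k-.5,Y0+92/k-.5))
print("rest scene for post at TCP",ext(s,x,y,.053,.023), "top",ext(t,x,y,.053,.023))
print("meas rest scene L %.1f R %.1f bot %.1f"%(272+52/11.875-.5,272+320/11.875-.5,229+340/11.875-.5))
print("meas rest top L %.1f R %.1f T %.1f B %.1f"%(274+28/15.83-.5,274+300/15.83-.5,186+75/15.83-.5,186+355/15.83-.5))
def jac(c,X): return np.stack([(proj(c,X+d)-proj(c,X-d))/2 for d in np.eye(3)*1e-3],1)
X=np.array([x,y,.1]);print("px per mm scene\n",jac(s,X),"\ntop\n",jac(t,X))
```

```text
flange bot [274.64 303.46 212.53 234.34] flange top [274.67 303.73 209.11 230.96] spigot top [279.44 299.39 207.63 222.48]
meas: L 274.7 R 303.5 bottom 234.0 ; spigot L 278.8 top 207.3
rest scene for post at TCP [276.84 299.02 239.93 257.56] top [274.27 291.31 190.73 207.34]
meas rest scene L 275.9 R 298.4 bot 257.1
meas rest top L 275.3 R 292.5 T 190.2 B 207.9
px per mm scene
 [[ 0.37935859  0.32626639  0.01406289]
 [ 0.25929594 -0.28721945 -0.31871393]] 
top
 [[ 0.00043491 -0.3836535   0.00745021]
 [-0.37330458 -0.00195002 -0.08954218]]
```

```bash
python3 -m jog '[{"grip":1,"x":-1.2,"y":0.7,"z":12,"rx":0,"ry":0,"rz":0},{"grip":1,"x":0,"y":0,"z":12,"rx":0,"ry":0,"rz":0},{"grip":1,"x":0,"y":0,"z":0,"rx":0,"ry":0,"rz":0},{"grip":1,"x":0,"y":0,"z":2,"rx":0,"ry":0,"rz":0},{"grip":1,"x":0,"y":0,"z":2,"rx":0,"ry":0,"rz":0}]'
python3 -m jog '[{"grip":1,"x":0,"y":0,"z":2,"rx":0,"ry":0,"rz":0},{"grip":1,"x":0,"y":0,"z":2,"rx":0,"ry":0,"rz":0}]'
python3 -m jog '[{"grip":1,"x":0,"y":0,"z":2,"rx":0,"ry":0,"rz":0},{"grip":1,"x":0,"y":0,"z":2,"rx":0,"ry":0,"rz":0}]'
python3 go.py .606 -.0262 .25 10
python3 - <<'E'
from h import *
s=read_camera("scene")
cv2.imwrite("pics/s4.png",cv2.resize(crop(s,289,230,32,1),(500,500),interpolation=cv2.INTER_CUBIC))
E
```

```text
time: 7.3
eef_pos: [0.6064, -0.0264, 0.2917]
tcp_rot: [0.996, 0.089, -0.0, -0.0]
contact_force: [-0.1, -0.2, 0.0]
opening: 0.428
time: 7.47
eef_pos: [0.6067, -0.0267, 0.2884]
tcp_rot: [0.996, 0.088, 0.0, 0.0]
contact_force: [-0.1, 0.0, -0.6]
opening: 0.426
time: 7.63
eef_pos: [0.6066, -0.0267, 0.2843]
tcp_rot: [0.996, 0.088, 0.0, 0.0]
contact_force: [0.1, 0.6, 0.2]
opening: 0.427
t 7.63 at [606.6 -26.7 284.3] yaw 10.14 open 0.427 F [0.1 0.6 0.2]
rz first: 0.1  then tool mm: x -0.5 y -0.6 z 34.3 dist 34
```

View pics/s4.png

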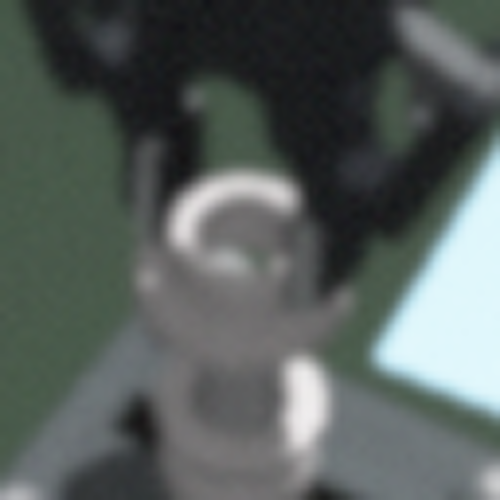

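The bar tip shows inside the ring bore at crop (235,262). There is no contact force yet, so I keep lowering.

```bash
python3 -m jog '[{"grip":1,"x":-0.5,"y":-0.5,"z":2,"rx":0,"ry":0,"rz":0},{"grip":1,"x":0,"y":0,"z":2,"rx":0,"ry":0,"rz":0}]'
python3 -m jog '[{"grip":1,"x":0,"y":0,"z":2.5,"rx":0,"ry":0,"rz":0},{"grip":1,"x":0,"y":0,"z":2.5,"rx":0,"ry":0,"rz":0}]'
python3 -m jog '[{"grip":1,"x":0,"y":0,"z":2.5,"rx":0,"ry":0,"rz":0},{"grip":1,"x":0,"y":0,"z":2.5,"rx":0,"ry":0,"rz":0}]'
python3 -m jog '[{"grip":1,"x":0,"y":0,"z":1,"rx":0,"ry":0,"rz":0},{"grip":1,"x":0,"y":0,"z":0,"rx":0,"ry":0,"rz":0}]'
python3 go.py .606 -.0262 .25 10
```

```text
time: 7.85
eef_pos: [0.6059, -0.0262, 0.2802]
tcp_rot: [0.996, 0.088, 0.0, 0.0]
contact_force: [-0.0, -0.4, -1.6]
opening: 0.423
time: 8.02
eef_pos: [0.6059, -0.0262, 0.2751]
tcp_rot: [0.996, 0.088, 0.0, 0.0]
contact_force: [0.1, 1.1, -0.2]
opening: 0.428
time: 8.18
eef_pos: [0.6059, -0.0263, 0.2699]
tcp_rot: [0.996, 0.088, -0.0, -0.0]
contact_force: [0.1, 0.1, -1.3]
opening: 0.427
time: 8.35
eef_pos: [0.6058, -0.0262, 0.2687]
tcp_rot: [0.996, 0.088, -0.0, -0.0]
contact_force: [0.1, 0.9, 0.4]
opening: 0.428
t 8.35 at [605.8 -26.2 268.7] yaw 10.14 open 0.428 F [0.1 0.9 0.4]
rz first: 0.1  then tool mm: x 0.2 y 0.0 z 18.7 dist 19
```

```bash
python3 -m jog '[{"grip":1,"x":0,"y":0,"z":1.5,"rx":0,"ry":0,"rz":0},{"grip":1,"x":0,"y":0,"z":0,"rx":0,"ry":0,"rz":0}]'
python3 -m jog '[{"grip":1,"x":0,"y":0,"z":1.5,"rx":0,"ry":0,"rz":0},{"grip":1,"x":0,"y":0,"z":0,"rx":0,"ry":0,"rz":0}]'
python3 -m jog '[{"grip":1,"x":0,"y":0,"z":1.5,"rx":0,"ry":0,"rz":0},{"grip":1,"x":0,"y":0,"z":0,"rx":0,"ry":0,"rz":0}]'
python3 -m jog '[{"grip":1,"x":0,"y":0,"z":1.5,"rx":0,"ry":0,"rz":0},{"grip":1,"x":0,"y":0,"z":0,"rx":0,"ry":0,"rz":0}]'
python3 go.py .606 -.0262 .25 10
```

```text
time: 8.52
eef_pos: [0.6059, -0.0263, 0.2676]
tcp_rot: [0.996, 0.088, -0.0, -0.0]
contact_force: [-0.1, 0.4, -1.3]
opening: 0.422
time: 8.68
eef_pos: [0.6059, -0.0262, 0.2661]
tcp_rot: [0.996, 0.088, -0.0, -0.0]
contact_force: [-0.0, -1.4, -0.4]
opening: 0.427
time: 8.85
eef_pos: [0.6061, -0.0263, 0.2648]
tcp_rot: [0.996, 0.088, 0.001, 0.0]
contact_force: [1.4, -0.5, -1.6]
opening: 0.427
time: 9.02
eef_pos: [0.6061, -0.0263, 0.2633]
tcp_rot: [0.996, 0.088, 0.001, 0.0]
contact_force: [1.8, 0.2, -0.5]
opening: 0.425
t 9.02 at [606.1 -26.3 263.3] yaw 10.14 open 0.425 F [ 1.8  0.2 -0.5]
rz first: 0.1  then tool mm: x -0.1 y -0.1 z 13.3 dist 13
```

```bash
python3 -m jog '[{"grip":1,"x":0.5,"y":0,"z":0.5,"rx":0,"ry":0,"rz":0},{"grip":1,"x":0,"y":0,"z":0.5,"rx":0,"ry":0,"rz":0}]'
python3 -m jog '[{"grip":1,"x":0,"y":0,"z":1.5,"rx":0,"ry":0,"rz":0},{"grip":1,"x":0,"y":0,"z":0,"rx":0,"ry":0,"rz":0}]'
python3 -m jog '[{"grip":1,"x":0,"y":0,"z":2,"rx":0,"ry":0,"rz":0},{"grip":1,"x":0,"y":0,"z":0,"rx":0,"ry":0,"rz":0}]'
python3 go.py .606 -.0262 .25 10
```

```text
time: 9.18
eef_pos: [0.6065, -0.0262, 0.2622]
tcp_rot: [0.996, 0.088, -0.0, 0.0]
contact_force: [0.7, -0.4, -0.3]
opening: 0.426
time: 9.35
eef_pos: [0.6064, -0.0262, 0.2605]
tcp_rot: [0.996, 0.088, 0.0, 0.0]
contact_force: [0.6, 0.5, -0.8]
opening: 0.423
time: 9.52
eef_pos: [0.6064, -0.0262, 0.2584]
tcp_rot: [0.996, 0.088, 0.0, 0.0]
contact_force: [0.9, 0.5, -0.7]
opening: 0.43
t 9.52 at [606.4 -26.2 258.4] yaw 10.14 open 0.430 F [ 0.9  0.5 -0.7]
rz first: 0.1  then tool mm: x -0.4 y -0.0 z 8.4 dist 8
```

```bash
for i in 1; do
python3 -m jog '[{"grip":1,"x":0.7,"y":0,"z":0,"rx":0,"ry":0,"rz":0},{"grip":1,"x":0,"y":0,"z":0,"rx":0,"ry":0,"rz":0}]' | sed -n '2p;4p'
python3 -m jog '[{"grip":1,"x":0.5,"y":0,"z":0,"rx":0,"ry":0,"rz":0},{"grip":1,"x":0,"y":0,"z":0,"rx":0,"ry":0,"rz":0}]'| sed -n '2p;4p'
python3 -m jog '[{"grip":1,"x":0.5,"y":0,"z":0,"rx":0,"ry":0,"rz":0},{"grip":1,"x":0,"y":0,"z":0,"rx":0,"ry":0,"rz":0}]'| sed -n '2p;4p'
done
```

```text
eef_pos: [0.607, -0.026, 0.2585]
contact_force: [0.1, -0.8, -0.7]
eef_pos: [0.6075, -0.0259, 0.2586]
contact_force: [-0.9, 0.5, -0.4]
eef_pos: [0.6081, -0.0258, 0.2587]
contact_force: [-0.2, 1.1, -0.6]
```

```bash
python3 -m jog '[{"grip":1,"x":0.4,"y":0,"z":0,"rx":0,"ry":0,"rz":0},{"grip":1,"x":0,"y":0,"z":0,"rx":0,"ry":0,"rz":0}]' | sed -n '2p;4p'
python3 -m jog '[{"grip":1,"x":0.4,"y":0,"z":0,"rx":0,"ry":0,"rz":0},{"grip":1,"x":0,"y":0,"z":0,"rx":0,"ry":0,"rz":0}]'| sed -n '2p;4p'
python3 -m jog '[{"grip":1,"x":-1.3,"y":0.6,"z":0,"rx":0,"ry":0,"rz":0},{"grip":1,"x":0,"y":0,"z":0,"rx":0,"ry":0,"rz":0}]'| sed -n '2p;4p'
python3 -m jog '[{"grip":1,"x":0,"y":0.5,"z":0,"rx":0,"ry":0,"rz":0},{"grip":1,"x":0,"y":0,"z":0,"rx":0,"ry":0,"rz":0}]'| sed -n '2p;4p'
python3 -m jog '[{"grip":1,"x":0,"y":-1.7,"z":0,"rx":0,"ry":0,"rz":0},{"grip":1,"x":0,"y":0,"z":0,"rx":0,"ry":0,"rz":0}]'| sed -n '2p;4p'
python3 -m jog '[{"grip":1,"x":0,"y":-0.5,"z":0,"rx":0,"ry":0,"rz":0},{"grip":1,"x":0,"y":0,"z":0,"rx":0,"ry":0,"rz":0}]'| sed -n '2p;4p'
```

```text
eef_pos: [0.6084, -0.0258, 0.2587]
contact_force: [-0.5, -0.5, -0.3]
eef_pos: [0.6087, -0.0257, 0.2586]
contact_force: [-1.5, -0.6, -0.9]
eef_pos: [0.6077, -0.0266, 0.2588]
contact_force: [-0.1, 0.2, -1.0]
eef_pos: [0.6079, -0.0271, 0.2589]
contact_force: [-0.4, -0.0, 0.0]
eef_pos: [0.6076, -0.0253, 0.2588]
contact_force: [0.1, -0.3, -0.9]
eef_pos: [0.6075, -0.025, 0.2588]
contact_force: [1.9, -1.8, -0.2]
```

```bash
python3 -m jog '[{"grip":1,"x":0,"y":1.1,"z":2,"rx":0,"ry":0,"rz":0},{"grip":1,"x":0,"y":0,"z":3,"rx":0,"ry":0,"rz":0},{"grip":1,"x":0,"y":0,"z":3,"rx":0,"ry":0,"rz":0}]' | sed -n '2p;4p'
python3 -m jog '[{"grip":1,"x":0,"y":0,"z":3,"rx":0,"ry":0,"rz":0},{"grip":1,"x":0,"y":0,"z":2,"rx":0,"ry":0,"rz":0},{"grip":1,"x":0,"y":0,"z":0,"rx":0,"ry":0,"rz":0}]' | sed -n '2p;4p'
python3 -m jog '[{"grip":1,"x":0,"y":0,"z":1,"rx":0,"ry":0,"rz":0},{"grip":1,"x":0,"y":0,"z":0,"rx":0,"ry":0,"rz":0}]'| sed -n '2p;4p'
python3 -m jog '[{"grip":1,"x":0,"y":0,"z":1,"rx":0,"ry":0,"rz":0},{"grip":1,"x":0,"y":0,"z":0,"rx":0,"ry":0,"rz":0}]'| sed -n '2p;4p'
python3 -m jog '[{"grip":1,"x":0,"y":0,"z":1,"rx":0,"ry":0,"rz":0},{"grip":1,"x":0,"y":0,"z":0,"rx":0,"ry":0,"rz":0}]'| sed -n '2p;4p'
```

```text
eef_pos: [0.6076, -0.0259, 0.2504]
contact_force: [-0.0, -0.9, -0.7]
eef_pos: [0.6073, -0.0258, 0.2448]
contact_force: [-0.3, -0.3, -1.2]
eef_pos: [0.6076, -0.0259, 0.2446]
contact_force: [0.1, 0.1, -0.4]
eef_pos: [0.6076, -0.0259, 0.2437]
contact_force: [0.1, -0.8, -1.1]
eef_pos: [0.6076, -0.026, 0.2426]
contact_force: [0.3, -0.2, -0.7]
```

```bash
for i in 1; do
python3 -m jog '[{"grip":1,"x":0,"y":0,"z":1,"rx":0,"ry":0,"rz":0},{"grip":1,"x":0,"y":0,"z":0,"rx":0,"ry":0,"rz":0}]'| sed -n '2p;4p'
python3 -m jog '[{"grip":1,"x":0,"y":0,"z":0.8,"rx":0,"ry":0,"rz":0},{"grip":1,"x":0,"y":0,"z":0,"rx":0,"ry":0,"rz":0}]'| sed -n '2p;4p'
python3 -m jog '[{"grip":1,"x":0,"y":0,"z":0.8,"rx":0,"ry":0,"rz":0},{"grip":1,"x":0,"y":0,"z":0,"rx":0,"ry":0,"rz":0}]'| sed -n '2p;4p'
done
```

```text
eef_pos: [0.6075, -0.0259, 0.2416]
contact_force: [-0.8, -0.6, -0.3]
eef_pos: [0.6077, -0.026, 0.2413]
contact_force: [-1.0, 0.2, 1.7]
eef_pos: [0.6078, -0.026, 0.2408]
contact_force: [-2.0, 0.2, 4.5]
```

```bash
python3 -m jog '[{"grip":0.2,"x":0,"y":0,"z":0,"rx":0,"ry":0,"rz":0},{"grip":0.2,"x":0,"y":0,"z":0,"rx":0,"ry":0,"rz":0},{"grip":0.0,"x":0,"y":0,"z":-10,"rx":0,"ry":0,"rz":0},{"grip":0,"x":0,"y":0,"z":-30,"rx":0,"ry":0,"rz":0},{"grip":0,"x":0,"y":0,"z":-30,"rx":0,"ry":0,"rz":0},{"grip":0,"x":0,"y":0,"z":-20,"rx":0,"ry":0,"rz":0}]'
python3 - <<'E'
from meas import *
from go import plan
print(ray(t,364.0,202.5,.032)+[-.0005,.0025,0],ray(s,208.8,324.8,.032),two(t,(364,202.5),s,(208.8,324.8)))
th=np.linspace(0,2*np.pi,721)
def ext(c,x,y,z,r):
    P=np.array([proj(c,(x+r*np.cos(a),y+r*np.sin(a),z)) for a in th]); return np.round([P[:,0].min(),P[:,0].max(),P[:,1].min(),P[:,1].max()],2)
X=ray(s,208.8,324.8,.032)
print("rim",ext(s,X[0],X[1],.032,.0225),"base",ext(s,X[0],X[1],0,.0225))
k=9.5; print("meas rim L %.1f R %.1f T %.1f ; body R %.1f bottom %.1f"%(189+72/k-.5,189+314/k-.5,309+45/k-.5,189+318/k-.5,309+342/k-.5))
plan(X[0],X[1],.26)
c=read_camera("scene");cv2.imwrite("pics/s5.png",cv2.resize(crop(c,289,235,32,1),(500,500),interpolation=cv2.INTER_CUBIC))
E
```

```text
time: 13.02
eef_pos: [0.6081, -0.026, 0.3334]
tcp_rot: [0.996, 0.088, 0.002, 0.0]
contact_force: [0.5, -1.1, 0.6]
opening: 1.002
[ 0.60279035 -0.24569429  0.032     ] [ 0.60396736 -0.24605974  0.032     ] (array([ 0.60371708, -0.24716448,  0.0327808 ]), [array([-0.32990902, -0.21630223]), array([-0.5773772 ,  0.11611784])])
rim [196.56 220.98 313.99 336.01] base [198.6  222.35 322.33 344.05]
meas rim L 196.1 R 221.6 T 313.2 ; body R 222.0 bottom 344.5
t 13.02 at [608.1 -26.  333.4] yaw 10.15 open 1.002 F [ 0.5 -1.1  0.6]
rz first: 0.0  then tool mm: x -42.8 y 215.9 z 73.4 dist 232
```

View pics/s5.png

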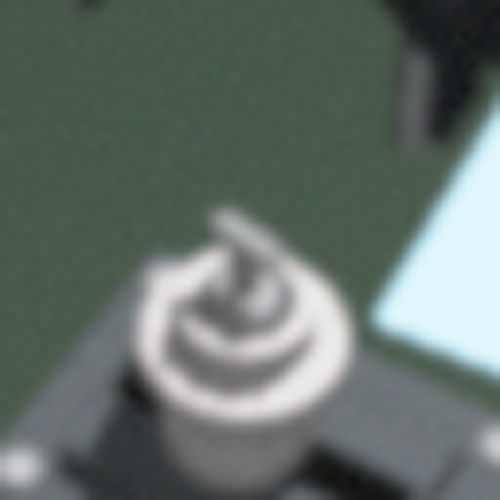

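```bash
python3 -m jog '[{"grip":0,"x":-4,"y":25,"z":0,"rx":0,"ry":0,"rz":0},{"grip":0,"x":-8,"y":38,"z":5,"rx":0,"ry":0,"rz":0},{"grip":0,"x":-8,"y":38,"z":10,"rx":0,"ry":0,"rz":0},{"grip":0,"x":-8,"y":37,"z":15,"rx":0,"ry":0,"rz":0},{"grip":0,"x":-7,"y":35,"z":20,"rx":0,"ry":0,"rz":0},{"grip":0,"x":-5,"y":28,"z":20,"rx":0,"ry":0,"rz":0},{"grip":0,"x":-3,"y":15,"z":20,"rx":0,"ry":0,"rz":0},{"grip":0,"x":0,"y":0,"z":0,"rx":0,"ry":0,"rz":0}]'
python3 -m jog '[{"grip":0,"x":0,"y":0,"z":0,"rx":0,"ry":0,"rz":0}]'|head -1
python3 go.py .604 -.246 .188 10
```

```text
time: 13.73
eef_pos: [0.6013, -0.2488, 0.2352]
tcp_rot: [0.996, 0.086, -0.003, -0.002]
contact_force: [-0.9, 1.5, -0.8]
opening: 1.005
time: 13.82
t 13.82 at [ 602.6 -246.6  238.5] yaw 10.03 open 0.999 F [ 0.3  0.6 -0.8]
rz first: 0.0  then tool mm: x 1.5 y -0.4 z 50.5 dist 51
```

```bash
python3 -m jog '[{"grip":0,"x":0,"y":0,"z":20,"rx":0,"ry":0,"rz":0},{"grip":0,"x":0,"y":0,"z":20,"rx":0,"ry":0,"rz":0},{"grip":0,"x":0,"y":0,"z":8,"rx":0,"ry":0,"rz":0},{"grip":0,"x":0,"y":0,"z":0,"rx":0,"ry":0,"rz":0}]' 20
python3 go.py .604 -.246 .188 10
python3 -m jog '[{"grip":1,"x":0,"y":0,"z":0,"rx":0,"ry":0,"rz":0},{"grip":1,"x":0,"y":0,"z":0,"rx":0,"ry":0,"rz":0},{"grip":1,"x":0,"y":0,"z":0,"rx":0,"ry":0,"rz":0},{"grip":1,"x":0,"y":0,"z":0,"rx":0,"ry":0,"rz":0},{"grip":1,"x":0,"y":0,"z":0,"rx":0,"ry":0,"rz":0}]'
```

```text
time: 14.15
eef_pos: [0.603, -0.2444, 0.1909]
tcp_rot: [0.996, 0.089, -0.001, -0.001]
contact_force: [-0.2, 1.3, 0.4]
opening: 1.001
t 14.15 at [ 603.  -244.4  190.9] yaw 10.23 open 1.001 F [-0.2  1.3  0.4]
rz first: 0.2  then tool mm: x 0.7 y 1.7 z 2.9 dist 3
time: 14.57
eef_pos: [0.604, -0.2463, 0.1942]
tcp_rot: [0.996, 0.088, 0.001, 0.001]
contact_force: [-1.0, 0.5, 4.7]
opening: 0.515
```

```bash
python3 -m jog '[{"grip":1,"x":0,"y":0,"z":0,"rx":0,"ry":0,"rz":0}]'
python3 - <<'E'
from h import *
c=read_camera("scene");cv2.imwrite("pics/s6.png",cv2.resize(crop(c,209,319,40,1),(500,500),interpolation=cv2.INTER_CUBIC))
E
```

```text
time: 14.65
eef_pos: [0.6041, -0.2464, 0.1942]
tcp_rot: [0.996, 0.088, 0.001, 0.001]
contact_force: [-0.6, 2.1, 5.9]
opening: 0.517
```

View pics/s6.png

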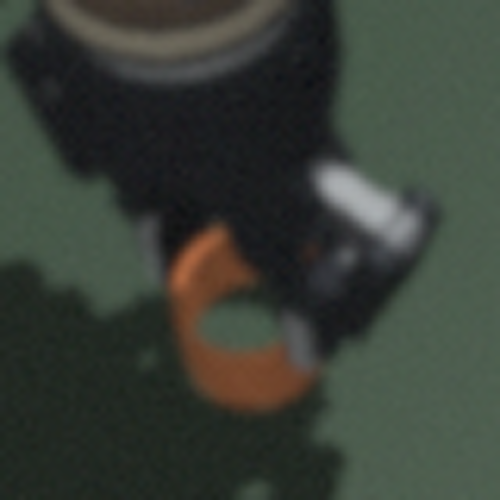

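```bash
python3 -m jog '[{"grip":0.15,"x":0,"y":0,"z":0,"rx":0,"ry":0,"rz":0},{"grip":0.15,"x":0,"y":0,"z":0,"rx":0,"ry":0,"rz":0},{"grip":0.15,"x":0,"y":0,"z":3,"rx":0,"ry":0,"rz":0},{"grip":0.15,"x":0,"y":0,"z":2,"rx":0,"ry":0,"rz":7},{"grip":0.15,"x":0,"y":0,"z":0,"rx":0,"ry":0,"rz":7},{"grip":0.15,"x":0,"y":0,"z":0,"rx":0,"ry":0,"rz":7},{"grip":0.15,"x":0,"y":0,"z":0,"rx":0,"ry":0,"rz":7},{"grip":0.15,"x":0,"y":0,"z":0,"rx":0,"ry":0,"rz":7}]'
python3 -m jog '[{"grip":0.15,"x":0,"y":0,"z":0,"rx":0,"ry":0,"rz":7},{"grip":0.15,"x":0,"y":0,"z":0,"rx":0,"ry":0,"rz":7},{"grip":0.15,"x":0,"y":0,"z":0,"rx":0,"ry":0,"rz":7},{"grip":0.15,"x":0,"y":0,"z":0,"rx":0,"ry":0,"rz":7},{"grip":0.15,"x":0,"y":0,"z":0,"rx":0,"ry":0,"rz":7},{"grip":0.15,"x":0,"y":0,"z":0,"rx":0,"ry":0,"rz":7},{"grip":0.15,"x":0,"y":0,"z":0,"rx":0,"ry":0,"rz":7},{"grip":0.15,"x":0,"y":0,"z":0,"rx":0,"ry":0,"rz":6}]'
python3 -m jog '[{"grip":0.15,"x":0,"y":0,"z":0,"rx":0,"ry":0,"rz":0},{"grip":0.15,"x":0,"y":0,"z":0,"rx":0,"ry":0,"rz":0},{"grip":1,"x":0,"y":0,"z":0,"rx":0,"ry":0,"rz":0},{"grip":1,"x":0,"y":0,"z":0,"rx":0,"ry":0,"rz":0},{"grip":1,"x":0,"y":0,"z":0,"rx":0,"ry":0,"rz":0},{"grip":1,"x":0,"y":0,"z":0,"rx":0,"ry":0,"rz":0},{"grip":1,"x":0,"y":0,"z":0,"rx":0,"ry":0,"rz":0}]' 25
python3 go.py .6074 -.0261 .33
```

```text
time: 15.37
eef_pos: [0.603, -0.2461, 0.1862]
tcp_rot: [0.976, -0.218, -0.001, -0.0]
contact_force: [-0.1, 0.1, 0.0]
opening: 0.85
time: 16.03
eef_pos: [0.603, -0.2461, 0.1862]
tcp_rot: [0.765, -0.644, -0.001, 0.0]
contact_force: [-0.9, 0.6, 0.4]
opening: 0.85
time: 16.62
eef_pos: [0.6034, -0.2461, 0.1872]
tcp_rot: [0.767, -0.642, 0.0, -0.0]
contact_force: [0.4, -0.7, 0.5]
opening: 0.505
t 16.62 at [ 603.4 -246.1  187.2] yaw -79.83 open 0.505 F [ 0.4 -0.7  0.5]
rz first: 0.0  then tool mm: x -215.9 y -42.8 z -142.8 dist 262
```

```bash
python3 -m jog '[{"grip":1,"x":0,"y":0,"z":-20,"rx":0,"ry":0,"rz":0},{"grip":1,"x":0,"y":0,"z":-35,"rx":0,"ry":0,"rz":0},{"grip":1,"x":-15,"y":-2,"z":-35,"rx":0,"ry":0,"rz":0},{"grip":1,"x":-30,"y":-6,"z":-25,"rx":0,"ry":0,"rz":0},{"grip":1,"x":-34,"y":-7,"z":-18,"rx":0,"ry":0,"rz":0},{"grip":1,"x":-34,"y":-7,"z":-8,"rx":0,"ry":0,"rz":0},{"grip":1,"x":-34,"y":-7,"z":0,"rx":0,"ry":0,"rz":0},{"grip":1,"x":-32,"y":-6,"z":0,"rx":0,"ry":0,"rz":0}]'
python3 -m jog '[{"grip":1,"x":-22,"y":-5,"z":0,"rx":0,"ry":0,"rz":0},{"grip":1,"x":-11,"y":-2.5,"z":0,"rx":0,"ry":0,"rz":0},{"grip":1,"x":-4,"y":0,"z":0,"rx":0,"ry":0,"rz":0},{"grip":1,"x":0,"y":0,"z":0,"rx":0,"ry":0,"rz":0},{"grip":1,"x":0,"y":0,"z":0,"rx":0,"ry":0,"rz":0}]'
python3 go.py .6076 -.0260 .31
python3 - <<'E'
from h import *
c=read_camera("scene");cv2.imwrite("pics/s7.png",cv2.resize(crop(c,289,225,36,1),(540,540),interpolation=cv2.INTER_CUBIC))
E
```

```text
time: 17.28
eef_pos: [0.6061, -0.0621, 0.3294]
tcp_rot: [0.767, -0.642, 0.001, -0.001]
contact_force: [0.6, -0.2, -1.0]
opening: 0.511
time: 17.7
eef_pos: [0.6071, -0.0269, 0.328]
tcp_rot: [0.767, -0.642, 0.0, 0.0]
contact_force: [0.2, 0.0, -1.5]
opening: 0.506
t 17.70 at [607.1 -26.9 328. ] yaw -79.88 open 0.506 F [ 0.2  0.  -1.5]
rz first: 0.0  then tool mm: x -0.8 y -0.6 z 18.0 dist 18
```

View pics/s7.png

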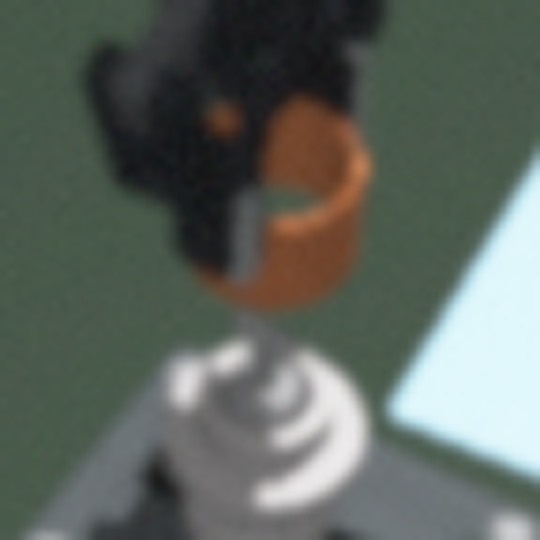

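```bash
python3 -m jog '[{"grip":1,"x":-0.8,"y":-0.6,"z":12,"rx":0,"ry":0,"rz":0},{"grip":1,"x":0,"y":0,"z":12,"rx":0,"ry":0,"rz":0},{"grip":1,"x":0,"y":0,"z":8,"rx":0,"ry":0,"rz":0}]'| sed -n '2p;4p'
python3 -m jog '[{"grip":1,"x":0,"y":0,"z":8,"rx":0,"ry":0,"rz":0},{"grip":1,"x":0,"y":0,"z":8,"rx":0,"ry":0,"rz":0},{"grip":1,"x":0,"y":0,"z":5,"rx":0,"ry":0,"rz":0},{"grip":1,"x":0,"y":0,"z":0,"rx":0,"ry":0,"rz":0}]'| sed -n '2p;4p'
python3 -m jog '[{"grip":1,"x":0,"y":0,"z":2,"rx":0,"ry":0,"rz":0},{"grip":1,"x":0,"y":0,"z":0,"rx":0,"ry":0,"rz":0}]'| sed -n '2p;4p'
python3 go.py .6076 -.0260 .27
```

```text
eef_pos: [0.607, -0.0259, 0.2936]
contact_force: [-0.2, -0.1, -1.4]
eef_pos: [0.607, -0.0251, 0.2731]
contact_force: [-0.3, 0.7, -1.1]
eef_pos: [0.6077, -0.0251, 0.2732]
contact_force: [0.7, 0.3, -0.7]
t 18.50 at [607.7 -25.1 273.2] yaw -79.85 open 0.511 F [ 0.7  0.3 -0.7]
rz first: 0.0  then tool mm: x 0.8 y 0.2 z 3.2 dist 3
```

```bash
python3 -m jog '[{"grip":1,"x":0.8,"y":0.1,"z":2,"rx":0,"ry":0,"rz":0},{"grip":1,"x":0,"y":0,"z":2,"rx":0,"ry":0,"rz":0},{"grip":1,"x":0,"y":0,"z":0,"rx":0,"ry":0,"rz":0}]'| sed -n '2p;4p'
python3 -m jog '[{"grip":1,"x":0,"y":0,"z":1.5,"rx":0,"ry":0,"rz":0},{"grip":1,"x":0,"y":0,"z":0,"rx":0,"ry":0,"rz":0}]'| sed -n '2p;4p'
python3 -m jog '[{"grip":1,"x":0,"y":0,"z":1.5,"rx":0,"ry":0,"rz":0},{"grip":1,"x":0,"y":0,"z":0,"rx":0,"ry":0,"rz":0}]'| sed -n '2p;4p'
python3 -m jog '[{"grip":1,"x":0,"y":0,"z":1.5,"rx":0,"ry":0,"rz":0},{"grip":1,"x":0,"y":0,"z":0,"rx":0,"ry":0,"rz":0}]'| sed -n '2p;4p'
```

```text
eef_pos: [0.6075, -0.026, 0.269]
contact_force: [-0.4, 0.4, -1.0]
eef_pos: [0.6075, -0.0259, 0.2675]
contact_force: [-0.7, 0.4, -1.1]
eef_pos: [0.6075, -0.0259, 0.2659]
contact_force: [0.2, -0.1, -1.0]
eef_pos: [0.6075, -0.0259, 0.2643]
contact_force: [-0.1, 0.6, -0.8]
```

```bash
python3 -m jog '[{"grip":1,"x":0,"y":0,"z":2,"rx":0,"ry":0,"rz":0},{"grip":1,"x":0,"y":0,"z":2,"rx":0,"ry":0,"rz":0},{"grip":1,"x":0,"y":0,"z":0,"rx":0,"ry":0,"rz":0}]'| sed -n '2p;4p'
python3 -m jog '[{"grip":1,"x":0,"y":0,"z":2,"rx":0,"ry":0,"rz":0},{"grip":1,"x":0,"y":0,"z":2,"rx":0,"ry":0,"rz":0},{"grip":1,"x":0,"y":0,"z":0,"rx":0,"ry":0,"rz":0}]'| sed -n '2p;4p'
python3 -m jog '[{"grip":1,"x":0,"y":0,"z":2,"rx":0,"ry":0,"rz":0},{"grip":1,"x":0,"y":0,"z":0,"rx":0,"ry":0,"rz":0}]'| sed -n '2p;4p'
python3 -m jog '[{"grip":1,"x":0,"y":0,"z":1.2,"rx":0,"ry":0,"rz":0},{"grip":1,"x":0,"y":0,"z":0,"rx":0,"ry":0,"rz":0}]'| sed -n '2p;4p'
python3 -m jog '[{"grip":1,"x":0,"y":0,"z":1,"rx":0,"ry":0,"rz":0},{"grip":1,"x":0,"y":0,"z":0,"rx":0,"ry":0,"rz":0}]'| sed -n '2p;4p'
```

```text
eef_pos: [0.6074, -0.0259, 0.26]
contact_force: [-0.1, -0.8, -0.4]
eef_pos: [0.6074, -0.0259, 0.256]
contact_force: [-0.9, 0.1, -1.1]
eef_pos: [0.6075, -0.0259, 0.2542]
contact_force: [-0.1, -0.1, -0.6]
eef_pos: [0.6076, -0.0259, 0.2532]
contact_force: [-0.6, -0.6, -0.8]
eef_pos: [0.6076, -0.0259, 0.2523]
contact_force: [0.2, 0.7, -1.3]
```

```bash
python3 -m jog '[{"grip":1,"x":0,"y":0,"z":0.8,"rx":0,"ry":0,"rz":0},{"grip":1,"x":0,"y":0,"z":0,"rx":0,"ry":0,"rz":0}]'| sed -n '2p;4p'
python3 -m jog '[{"grip":1,"x":0,"y":0,"z":0.8,"rx":0,"ry":0,"rz":0},{"grip":1,"x":0,"y":0,"z":0,"rx":0,"ry":0,"rz":0}]'| sed -n '2p;4p'
python3 -m jog '[{"grip":1,"x":0,"y":0,"z":0.5,"rx":0,"ry":0,"rz":0},{"grip":1,"x":0,"y":0,"z":0,"rx":0,"ry":0,"rz":0}]'| sed -n '2p;4p'
```

```text
eef_pos: [0.6077, -0.026, 0.252]
contact_force: [0.0, 0.3, -0.1]
eef_pos: [0.6078, -0.026, 0.2515]
contact_force: [-1.6, -0.3, 4.0]
eef_pos: [0.6077, -0.0259, 0.2508]
contact_force: [-2.0, 0.2, 3.7]
```

```bash
python3 -m jog '[{"grip":0.2,"x":0,"y":0,"z":0,"rx":0,"ry":0,"rz":0},{"grip":0.2,"x":0,"y":0,"z":0,"rx":0,"ry":0,"rz":0},{"grip":0.2,"x":0,"y":0,"z":-10,"rx":0,"ry":0,"rz":0},{"grip":0,"x":0,"y":0,"z":-25,"rx":0,"ry":0,"rz":0},{"grip":0,"x":0,"y":0,"z":-30,"rx":0,"ry":0,"rz":0},{"grip":0,"x":0,"y":0,"z":-15,"rx":0,"ry":0,"rz":0}]'
python3 - <<'E'
from meas import *
from go import plan
c=read_camera("scene")
im=[cv2.resize(crop(c,289,235,32,1),(400,400),interpolation=cv2.INTER_CUBIC),cv2.resize(crop(s,202,272,18,1),(400,400),interpolation=cv2.INTER_CUBIC)]
cv2.imwrite("pics/s8.png",np.hstack(im))
X=np.array([.4946,-.167]);a=np.radians(124);ex=np.array([np.cos(a),np.sin(a)]);ey=np.array([-ex[1],ex[0]])
sc=lambda q:np.round((q-np.array([184,254])+.5)*400/36)
for nm,z,L in(("floor underside",0,[(25,25),(25,-25),(-25,-25),(-25,25)]),("cheek top",.028,[(25,25),(25,-25),(-25,-25),(-25,25)]),("slot",.01,[(13,6),(13,-6),(-13,-6),(-13,6)])):
    print(nm,[tuple(sc(proj(s,[*(X+(ex*u+ey*v)/1000),z])).astype(int)) for u,v in L])
plan(.4946,-.167,.26,-147)
E
```

```text
time: 21.25
eef_pos: [0.6083, -0.0261, 0.3342]
tcp_rot: [0.767, -0.642, 0.002, -0.001]
contact_force: [1.3, 1.0, 0.6]
opening: 0.998
floor underside [(np.int64(120), np.int64(121)), (np.int64(374), np.int64(150)), (np.int64(314), np.int64(369)), (np.int64(51), np.int64(338))]
cheek top [(np.int64(102), np.int64(34)), (np.int64(361), np.int64(64)), (np.int64(299), np.int64(284)), (np.int64(31), np.int64(253))]
slot [(np.int64(195), np.int64(152)), (np.int64(257), np.int64(160)), (np.int64(224), np.int64(274)), (np.int64(161), np.int64(266))]
t 21.30 at [609.1 -26.2 337.3] yaw -79.84 open 0.997 F [1.5 0.1 1.5]
rz first: 67.2  then tool mm: x 172.7 y -55.7 z 77.3 dist 197
```

View pics/s8.png

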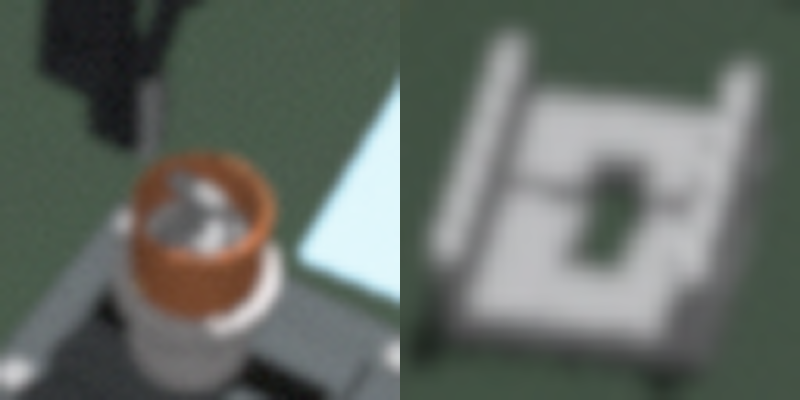

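```bash
python3 -m jog '[{"grip":0,"x":0,"y":0,"z":0,"rx":0,"ry":0,"rz":7},{"grip":0,"x":0,"y":0,"z":0,"rx":0,"ry":0,"rz":7},{"grip":0,"x":0,"y":0,"z":0,"rx":0,"ry":0,"rz":7},{"grip":0,"x":0,"y":0,"z":0,"rx":0,"ry":0,"rz":7},{"grip":0,"x":0,"y":0,"z":0,"rx":0,"ry":0,"rz":7},{"grip":0,"x":0,"y":0,"z":0,"rx":0,"ry":0,"rz":7},{"grip":0,"x":0,"y":0,"z":0,"rx":0,"ry":0,"rz":7},{"grip":0,"x":0,"y":0,"z":0,"rx":0,"ry":0,"rz":7}]' | head -2
python3 -m jog '[{"grip":0,"x":0,"y":0,"z":0,"rx":0,"ry":0,"rz":7},{"grip":0,"x":0,"y":0,"z":0,"rx":0,"ry":0,"rz":3.2},{"grip":0,"x":0,"y":0,"z":0,"rx":0,"ry":0,"rz":0}]' | head -2
python3 - <<'E'
from meas import *
from go import plan
plan(.4946,-.167,.23)
f=lambda p:(272+(p[0]-380)/11.875-.5,229+p[1]/11.875-.5)
for A,B in(((540,5),(635,65)),((545,20),(615,75)),((525,22),(612,85))):
    P,Q=ray(s,*f(A),.103),ray(s,*f(B),.103);print(np.degrees(np.arctan2(*(Q-P)[1::-1])),np.linalg.norm(Q-P)*1000)
im=[cv2.resize(crop(t,284,196,8,1),(400,400),interpolation=cv2.INTER_CUBIC),cv2.resize(crop(s,288,237,10,1),(400,400),interpolation=cv2.INTER_CUBIC)]
im=np.hstack(im); im=cv2.convertScaleAbs(im,alpha=1.3,beta=-40)
cv2.imwrite("pics/s9.png",im)
for b in(-15,-5,0,5,15):
    a=np.radians(b); c0=np.array([.6074,-.0261,.1033]); d=np.array([np.cos(a),np.sin(a),0])*.011
    print(b,"top",[np.round((proj(t,c0+k*d+[.0005,-.0025,0])-[276,188]+.5)*25).astype(int).tolist() for k in(-1,1)],"scene",[(np.round((proj(s,c0+k*d)-[278,227]+.5)*20)+[400,0]).astype(int).tolist() for k in(-1,1)])
E
```

```text
time: 21.97
eef_pos: [0.6074, -0.0259, 0.3297]
time: 22.22
eef_pos: [0.6074, -0.0259, 0.3298]
t 22.22 at [607.4 -25.9 329.8] yaw -146.10 open 1.000 F [ 0.4 -0.4 -0.1]
rz first: 0.0  then tool mm: x 172.3 y -54.2 z 99.8 dist 206
2.12755174620922 20.460944552907485
-4.162057652510197 16.60807618735253
-1.7028529327037 19.81871447469491
-15 top [[196, 271], [250, 72]] scene [[558, 67], [682, 211]]
-5 top [[214, 274], [232, 69]] scene [[543, 76], [697, 201]]
0 top [[223, 274], [223, 69]] scene [[536, 82], [704, 196]]
5 top [[232, 274], [214, 69]] scene [[530, 87], [709, 190]]
15 top [[250, 271], [196, 72]] scene [[520, 100], [719, 177]]
```

View pics/s9.png

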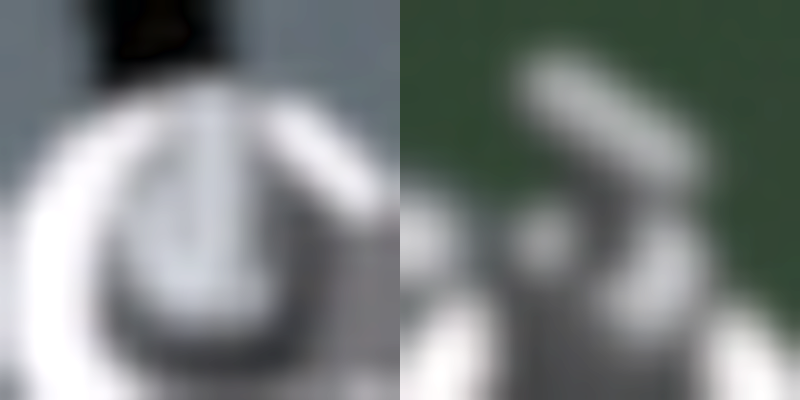

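```bash
python3 -m jog '[{"grip":0,"x":20,"y":-6.3,"z":0,"rx":0,"ry":0,"rz":0},{"grip":0,"x":33,"y":-10.4,"z":10,"rx":0,"ry":0,"rz":0},{"grip":0,"x":33,"y":-10.4,"z":18,"rx":0,"ry":0,"rz":0},{"grip":0,"x":32,"y":-10,"z":20,"rx":0,"ry":0,"rz":0},{"grip":0,"x":27,"y":-8.5,"z":20,"rx":0,"ry":0,"rz":0},{"grip":0,"x":18,"y":-5.7,"z":20,"rx":0,"ry":0,"rz":0},{"grip":0,"x":9.3,"y":-2.9,"z":12,"rx":0,"ry":0,"rz":0},{"grip":0,"x":0,"y":0,"z":0,"rx":0,"ry":0,"rz":0}]' | head -2
python3 -m jog '[{"grip":0,"x":0,"y":0,"z":0,"rx":0,"ry":0,"rz":0},{"grip":0,"x":0,"y":0,"z":0,"rx":0,"ry":0,"rz":0},{"grip":0,"x":0,"y":0,"z":0,"rx":0,"ry":0,"rz":0}]'
python3 go.py .4946 -.167 .182
```

```text
time: 22.88
eef_pos: [0.4925, -0.1678, 0.227]
time: 23.13
eef_pos: [0.496, -0.1668, 0.2317]
tcp_rot: [-0.293, 0.956, -0.001, 0.001]
contact_force: [0.5, -0.8, 0.6]
opening: 1.002
t 23.13 at [ 496.  -166.8  231.7] yaw -145.97 open 1.002 F [ 0.5 -0.8  0.6]
rz first: 0.0  then tool mm: x 1.2 y 0.6 z 49.7 dist 50
```

```bash
python3 -m jog '[{"grip":0,"x":1,"y":0.5,"z":20,"rx":0,"ry":0,"rz":0},{"grip":0,"x":0,"y":0,"z":18,"rx":0,"ry":0,"rz":0},{"grip":0,"x":0,"y":0,"z":8,"rx":0,"ry":0,"rz":0},{"grip":0,"x":0,"y":0,"z":0,"rx":0,"ry":0,"rz":0},{"grip":0,"x":0,"y":0,"z":0,"rx":0,"ry":0,"rz":0},{"grip":0,"x":0,"y":0,"z":0,"rx":0,"ry":0,"rz":0}]' 30
python3 go.py .4946 -.167 .182
```

```text
time: 23.63
eef_pos: [0.4946, -0.1673, 0.1855]
tcp_rot: [-0.292, 0.956, -0.001, 0.001]
contact_force: [0.4, -0.8, 0.3]
opening: 1.002
t 23.63 at [ 494.6 -167.3  185.5] yaw -146.02 open 1.002 F [ 0.4 -0.8  0.3]
rz first: 0.0  then tool mm: x -0.2 y 0.3 z 3.5 dist 4
```

```bash
python3 -m jog '[{"grip":0,"x":0,"y":0.2,"z":3.5,"rx":0,"ry":0,"rz":0},{"grip":1,"x":0,"y":0,"z":0,"rx":0,"ry":0,"rz":0},{"grip":1,"x":0,"y":0,"z":0,"rx":0,"ry":0,"rz":0},{"grip":1,"x":0,"y":0,"z":0,"rx":0,"ry":0,"rz":0},{"grip":1,"x":0,"y":0,"z":0,"rx":0,"ry":0,"rz":0},{"grip":1,"x":0,"y":0,"z":0,"rx":0,"ry":0,"rz":0}]'
python3 -m jog '[{"grip":1,"x":0,"y":0,"z":0,"rx":0,"ry":0,"rz":0},{"grip":1,"x":0,"y":0,"z":0,"rx":0,"ry":0,"rz":0}]' 60
python3 - <<'E'
from h import *
c=read_camera("scene");cv2.imwrite("pics/s10.png",cv2.resize(crop(c,202,268,36,1),(540,540),interpolation=cv2.INTER_CUBIC))
E
```

```text
time: 24.13
eef_pos: [0.4939, -0.1673, 0.1813]
tcp_rot: [-0.292, 0.956, -0.0, 0.0]
contact_force: [0.2, 0.6, 2.9]
opening: 0.581
time: 24.3
eef_pos: [0.4941, -0.1674, 0.1815]
tcp_rot: [-0.292, 0.956, -0.001, 0.0]
contact_force: [-0.4, 0.1, 3.8]
opening: 0.569
```

View pics/s10.png

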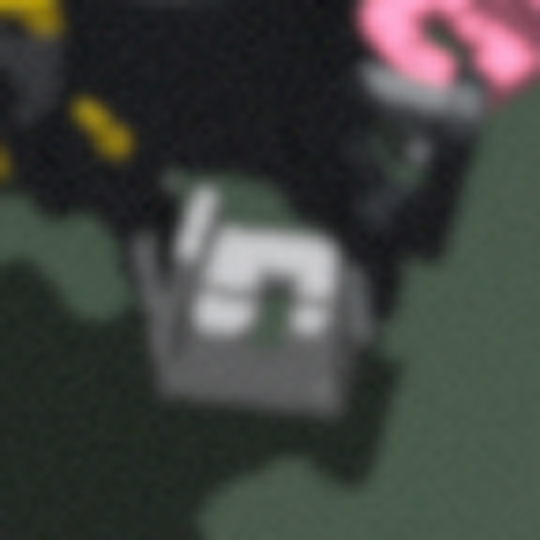

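```bash
python3 -m jog '[{"grip":1,"x":0,"y":0,"z":-10,"rx":0,"ry":0,"rz":0},{"grip":1,"x":0,"y":0,"z":-20,"rx":0,"ry":0,"rz":0},{"grip":1,"x":0,"y":0,"z":-20,"rx":0,"ry":0,"rz":-7},{"grip":1,"x":0,"y":0,"z":-20,"rx":0,"ry":0,"rz":-7},{"grip":1,"x":0,"y":0,"z":-20,"rx":0,"ry":0,"rz":-7},{"grip":1,"x":0,"y":0,"z":-20,"rx":0,"ry":0,"rz":-7},{"grip":1,"x":0,"y":0,"z":-20,"rx":0,"ry":0,"rz":-7},{"grip":1,"x":0,"y":0,"z":-15,"rx":0,"ry":0,"rz":-7}]' |head -2
python3 -m jog '[{"grip":1,"x":0,"y":0,"z":0,"rx":0,"ry":0,"rz":-7},{"grip":1,"x":0,"y":0,"z":0,"rx":0,"ry":0,"rz":-7},{"grip":1,"x":0,"y":0,"z":0,"rx":0,"ry":0,"rz":-2},{"grip":1,"x":0,"y":0,"z":0,"rx":0,"ry":0,"rz":0}]'
python3 go.py .6074 -.0261 .325
```

```text
time: 25.02
eef_pos: [0.4934, -0.1669, 0.3273]
time: 25.35
eef_pos: [0.4932, -0.1668, 0.3254]
tcp_rot: [0.719, -0.695, -0.001, 0.0]
contact_force: [0.1, -0.3, -0.4]
opening: 0.57
t 25.35 at [ 493.2 -166.8  325.4] yaw -88.02 open 0.570 F [ 0.1 -0.3 -0.4]
rz first: 0.0  then tool mm: x -136.7 y -119.0 z 0.4 dist 181
```

```bash
python3 -m jog '[{"grip":1,"x":-14,"y":-12,"z":0,"rx":0,"ry":0,"rz":0},{"grip":1,"x":-25,"y":-22,"z":0,"rx":0,"ry":0,"rz":0},{"grip":1,"x":-27,"y":-24,"z":0,"rx":0,"ry":0,"rz":0},{"grip":1,"x":-27,"y":-24,"z":0,"rx":0,"ry":0,"rz":0},{"grip":1,"x":-22,"y":-19,"z":0,"rx":0,"ry":0,"rz":0},{"grip":1,"x":-14,"y":-12,"z":0,"rx":0,"ry":0,"rz":0},{"grip":1,"x":-7.7,"y":-6,"z":0,"rx":0,"ry":0,"rz":0},{"grip":1,"x":0,"y":0,"z":0,"rx":0,"ry":0,"rz":0}]' |head -2
python3 -m jog '[{"grip":1,"x":0,"y":0,"z":0,"rx":0,"ry":0,"rz":0},{"grip":1,"x":0,"y":0,"z":0,"rx":0,"ry":0,"rz":0}]'
python3 go.py .6074 -.0261 .325
python3 - <<'E'
from h import *
c=read_camera("scene");p=get_state()["eef_pos"]; B=p[2]-.1815
cv2.imwrite("pics/s11.png",cv2.resize(crop(c,289,220,34,1),(560,560),interpolation=cv2.INTER_CUBIC))
a=np.radians(2);ex=np.array([np.cos(a),np.sin(a)]);ey=np.array([-ex[1],ex[0]])
sc=lambda q:np.round((q-np.array([255,186])+.5)*560/68).astype(int).tolist()
for nm,z,u,v in(("bottom",0,25,25),("floor top",.010,25,25),("cheek top",.028,25,25),("slot top",.01,13,6)):
    print(nm,[sc(proj(c,[*(p[:2]+(ex*u*i+ey*v*j)/1000),B+z])) for i,j in((1,1),(1,-1),(-1,-1),(-1,1))])
E
```

```text
time: 26.02
eef_pos: [0.6084, -0.025, 0.3253]
time: 26.18
eef_pos: [0.6074, -0.0272, 0.3255]
tcp_rot: [0.719, -0.695, -0.0, 0.001]
contact_force: [0.3, -0.2, -1.9]
opening: 0.57
t 26.18 at [607.4 -27.2 325.5] yaw -88.12 open 0.570 F [ 0.3 -0.2 -1.9]
rz first: 0.0  then tool mm: x -1.1 y -0.1 z 0.5 dist 1
bottom [[431, 277], [298, 403], [130, 296], [264, 176]]
floor top [[433, 248], [299, 375], [130, 268], [266, 147]]
cheek top [[438, 196], [302, 323], [130, 215], [267, 95]]
slot top [[342, 270], [310, 300], [222, 246], [255, 217]]
```

View pics/s11.png

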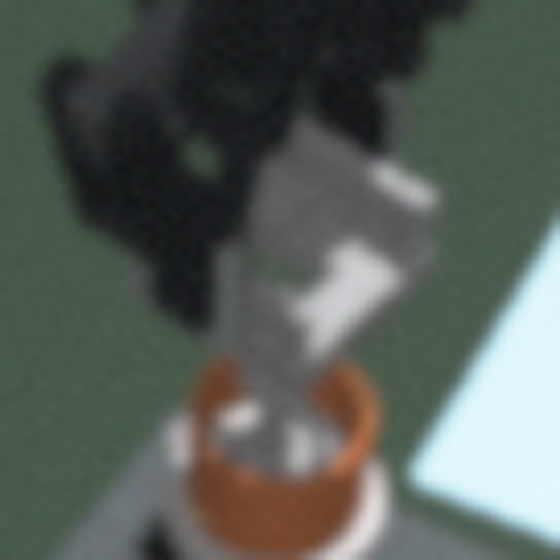

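```bash
python3 -m jog '[{"grip":1,"x":0,"y":0,"z":10,"rx":0,"ry":0,"rz":0},{"grip":1,"x":0,"y":0,"z":12,"rx":0,"ry":0,"rz":0},{"grip":1,"x":0,"y":0,"z":8,"rx":0,"ry":0,"rz":0},{"grip":1,"x":0,"y":0,"z":0,"rx":0,"ry":0,"rz":0},{"grip":1,"x":0,"y":0,"z":0,"rx":0,"ry":0,"rz":0}]'
python3 go.py .6074 -.0261 .2888
```

```text
time: 26.65
eef_pos: [0.6075, -0.0266, 0.2941]
tcp_rot: [0.719, -0.695, -0.001, 0.001]
contact_force: [0.9, 0.5, -0.8]
opening: 0.566
t 26.65 at [607.5 -26.6 294.1] yaw -88.08 open 0.566 F [ 0.9  0.5 -0.8]
rz first: 0.0  then tool mm: x -0.5 y 0.0 z 5.3 dist 5
```

```bash
python3 -m jog '[{"grip":1,"x":-0.5,"y":0,"z":2,"rx":0,"ry":0,"rz":0},{"grip":1,"x":0,"y":0,"z":2,"rx":0,"ry":0,"rz":0},{"grip":1,"x":0,"y":0,"z":0,"rx":0,"ry":0,"rz":0}]'| sed -n '2p;4p'
python3 -m jog '[{"grip":1,"x":0,"y":0,"z":1.5,"rx":0,"ry":0,"rz":0},{"grip":1,"x":0,"y":0,"z":0,"rx":0,"ry":0,"rz":0}]'| sed -n '2p;4p'
python3 -m jog '[{"grip":1,"x":0,"y":0,"z":1.5,"rx":0,"ry":0,"rz":0},{"grip":1,"x":0,"y":0,"z":0,"rx":0,"ry":0,"rz":0}]'| sed -n '2p;4p'
python3 -m jog '[{"grip":1,"x":0,"y":0,"z":1,"rx":0,"ry":0,"rz":0},{"grip":1,"x":0,"y":0,"z":0,"rx":0,"ry":0,"rz":0}]'| sed -n '2p;4p'
```

```text
eef_pos: [0.608, -0.0259, 0.2918]
contact_force: [-1.6, -0.2, -1.8]
eef_pos: [0.608, -0.0259, 0.2903]
contact_force: [-0.6, -0.5, -2.7]
eef_pos: [0.6079, -0.0259, 0.2887]
contact_force: [-0.4, 0.2, -1.8]
eef_pos: [0.6079, -0.0259, 0.2876]
contact_force: [-0.8, -0.3, -1.3]
```

```bash
python3 -m jog '[{"grip":1,"x":0,"y":0,"z":1.5,"rx":0,"ry":0,"rz":0},{"grip":1,"x":0,"y":0,"z":0,"rx":0,"ry":0,"rz":0}]'| sed -n '2p;4p'
python3 -m jog '[{"grip":1,"x":0,"y":0,"z":1.5,"rx":0,"ry":0,"rz":0},{"grip":1,"x":0,"y":0,"z":0,"rx":0,"ry":0,"rz":0}]'| sed -n '2p;4p'
python3 -m jog '[{"grip":1,"x":0,"y":0,"z":2,"rx":0,"ry":0,"rz":0},{"grip":1,"x":0,"y":0,"z":0,"rx":0,"ry":0,"rz":0}]'| sed -n '2p;4p'
python3 -m jog '[{"grip":1,"x":0,"y":0,"z":2,"rx":0,"ry":0,"rz":0},{"grip":1,"x":0,"y":0,"z":0,"rx":0,"ry":0,"rz":0}]'| sed -n '2p;4p'
python3 -m jog '[{"grip":1,"x":0,"y":0,"z":1,"rx":0,"ry":0,"rz":0},{"grip":1,"x":0,"y":0,"z":0,"rx":0,"ry":0,"rz":0}]'| sed -n '2p;4p'
```

```text
eef_pos: [0.6079, -0.0259, 0.286]
contact_force: [-0.2, 0.1, -2.3]
eef_pos: [0.6079, -0.0259, 0.2845]
contact_force: [-0.3, -0.1, -1.1]
eef_pos: [0.6079, -0.0259, 0.2824]
contact_force: [0.5, 0.3, -1.4]
eef_pos: [0.6079, -0.0259, 0.2804]
contact_force: [0.3, -0.1, -1.0]
eef_pos: [0.6079, -0.0259, 0.2796]
contact_force: [0.6, -0.4, -1.7]
```

```bash
python3 -m jog '[{"grip":1,"x":0,"y":0,"z":1,"rx":0,"ry":0,"rz":0},{"grip":1,"x":0,"y":0,"z":0,"rx":0,"ry":0,"rz":0}]'| sed -n '2p;4p'
python3 -m jog '[{"grip":1,"x":0,"y":0,"z":1,"rx":0,"ry":0,"rz":0},{"grip":1,"x":0,"y":0,"z":0,"rx":0,"ry":0,"rz":0}]'| sed -n '2p;4p'
python3 -m jog '[{"grip":1,"x":0,"y":0,"z":1.5,"rx":0,"ry":0,"rz":0},{"grip":1,"x":0,"y":0,"z":0,"rx":0,"ry":0,"rz":0}]'| sed -n '2p;4p'
python3 -m jog '[{"grip":1,"x":0,"y":0,"z":1.5,"rx":0,"ry":0,"rz":0},{"grip":1,"x":0,"y":0,"z":0,"rx":0,"ry":0,"rz":0}]'| sed -n '2p;4p'
python3 -m jog '[{"grip":1,"x":0,"y":0,"z":1.5,"rx":0,"ry":0,"rz":0},{"grip":1,"x":0,"y":0,"z":0,"rx":0,"ry":0,"rz":0}]'| sed -n '2p;4p'
```

```text
eef_pos: [0.6079, -0.0259, 0.2786]
contact_force: [0.3, 0.2, -1.7]
eef_pos: [0.6081, -0.026, 0.2783]
contact_force: [-1.7, 0.6, 1.7]
eef_pos: [0.6082, -0.0259, 0.2769]
contact_force: [-1.4, 1.1, 3.4]
eef_pos: [0.6082, -0.0259, 0.2753]
contact_force: [-1.9, 0.6, 4.0]
eef_pos: [0.6082, -0.026, 0.274]
contact_force: [-0.9, 0.3, 5.9]
```

```bash
python3 -m jog '[{"grip":1,"x":0,"y":0,"z":1.5,"rx":0,"ry":0,"rz":0},{"grip":1,"x":0,"y":0,"z":0,"rx":0,"ry":0,"rz":0}]'| sed -n '2p;4p'
python3 -m jog '[{"grip":1,"x":0,"y":0,"z":1.5,"rx":0,"ry":0,"rz":0},{"grip":1,"x":0,"y":0,"z":0,"rx":0,"ry":0,"rz":0}]'| sed -n '2p;4p'
python3 -m jog '[{"grip":1,"x":0,"y":0,"z":1.3,"rx":0,"ry":0,"rz":0},{"grip":1,"x":0,"y":0,"z":0,"rx":0,"ry":0,"rz":0}]'| sed -n '2p;4p'
python3 -m jog '[{"grip":1,"x":0,"y":0,"z":1.2,"rx":0,"ry":0,"rz":0},{"grip":1,"x":0,"y":0,"z":0,"rx":0,"ry":0,"rz":0}]'
python3 - <<'E'
from h import *
c=read_camera("scene")
cv2.imwrite("pics/s12.png",cv2.resize(crop(c,289,230,34,1),(560,560),interpolation=cv2.INTER_CUBIC))
E
```

```text
eef_pos: [0.6082, -0.026, 0.2727]
contact_force: [-3.3, 0.4, 6.8]
eef_pos: [0.6083, -0.026, 0.2715]
contact_force: [-3.5, 0.6, 8.5]
eef_pos: [0.6083, -0.0259, 0.2705]
contact_force: [-3.5, 0.8, 8.0]
time: 29.73
eef_pos: [0.6084, -0.026, 0.2695]
tcp_rot: [0.719, -0.695, 0.0, -0.0]
contact_force: [-4.3, 0.9, 9.2]
opening: 0.572
```

View pics/s12.png

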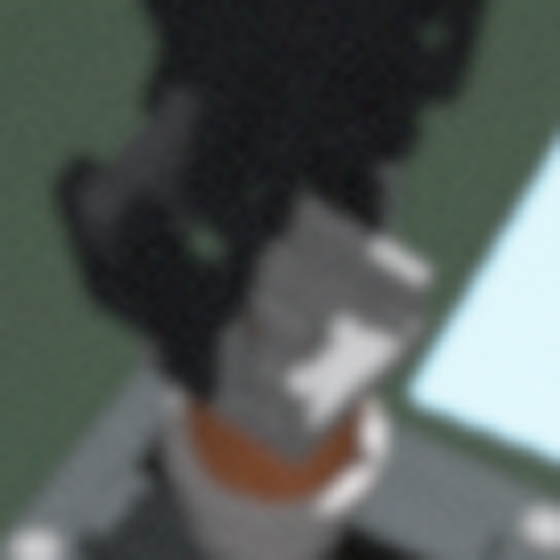

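```bash
python3 -m jog '[{"grip":1,"x":0,"y":0.5,"z":0.6,"rx":0,"ry":0,"rz":0},{"grip":1,"x":0,"y":0,"z":0,"rx":0,"ry":0,"rz":0}]'| sed -n '2p;4p'
python3 -m jog '[{"grip":1,"x":0,"y":0,"z":0,"rx":0,"ry":0,"rz":-4},{"grip":1,"x":0,"y":0,"z":0,"rx":0,"ry":0,"rz":-6},{"grip":1,"x":0,"y":0,"z":0,"rx":0,"ry":0,"rz":-6}]'
python3 -c "
from go import *
s=get_state();print(yaw(s),s['wrist_torque'])"
python3 -m jog '[{"grip":1,"x":0,"y":0,"z":0,"rx":0,"ry":0,"rz":-6},{"grip":1,"x":0,"y":0,"z":0,"rx":0,"ry":0,"rz":-6},{"grip":1,"x":0,"y":0,"z":0,"rx":0,"ry":0,"rz":-6}]'| sed -n '2p;4p'
python3 -c "
from go import *
s=get_state();print(yaw(s),s['wrist_torque'])"
```

```text
eef_pos: [0.6081, -0.026, 0.2693]
contact_force: [-2.9, 0.7, 11.2]
time: 30.2
eef_pos: [0.6088, -0.0262, 0.2701]
tcp_rot: [0.81, -0.586, 0.003, -0.001]
contact_force: [0.1, 0.5, 8.9]
opening: 0.565
-71.79775205734298 [ 0.09257905  0.14372056 -0.06538208]
eef_pos: [0.609, -0.0262, 0.2702]
contact_force: [0.3, -0.2, 8.9]
-53.800334393924096 [ 0.16112771  0.10491575 -0.0348431 ]
```

```bash
python3 -m jog '[{"grip":1,"x":-0.4,"y":0.6,"z":0.4,"rx":0,"ry":0,"rz":-5},{"grip":1,"x":0,"y":0,"z":0,"rx":0,"ry":0,"rz":-6},{"grip":1,"x":0,"y":0,"z":0,"rx":0,"ry":0,"rz":-6},{"grip":1,"x":0,"y":0,"z":0,"rx":0,"ry":0,"rz":-6}]'| sed -n '2p;4p'
python3 -c "
from go import *
s=get_state();print(yaw(s),s['wrist_torque'])"
python3 -m jog '[{"grip":1,"x":0,"y":0,"z":0,"rx":0,"ry":0,"rz":-6},{"grip":1,"x":0,"y":0,"z":0,"rx":0,"ry":0,"rz":-6},{"grip":1,"x":0,"y":0,"z":0,"rx":0,"ry":0,"rz":-6},{"grip":1,"x":0,"y":0,"z":0,"rx":0,"ry":0,"rz":-6},{"grip":1,"x":0,"y":0,"z":0,"rx":0,"ry":0,"rz":-6},{"grip":1,"x":0,"y":0,"z":0,"rx":0,"ry":0,"rz":-3},{"grip":1,"x":0,"y":0,"z":0,"rx":0,"ry":0,"rz":0}]'
python3 - <<'E'
from go import *
s=get_state();print(yaw(s),s['wrist_torque'])
c=read_camera("scene")
cv2.imwrite("pics/s13.png",cv2.resize(crop(c,289,230,34,1),(560,560),interpolation=cv2.INTER_CUBIC))
E
```

```text
eef_pos: [0.6083, -0.0262, 0.2699]
contact_force: [-0.3, 0.7, 9.7]
-30.803267946512637 [ 0.21728045  0.09700945 -0.08905785]
time: 31.37
eef_pos: [0.6082, -0.0262, 0.2699]
tcp_rot: [1.0, 0.018, 0.003, 0.0]
contact_force: [0.0, 0.6, 8.8]
opening: 0.571
2.0427359164207264 [0.13989826 0.164848   0.0607584 ]
```

View pics/s13.png

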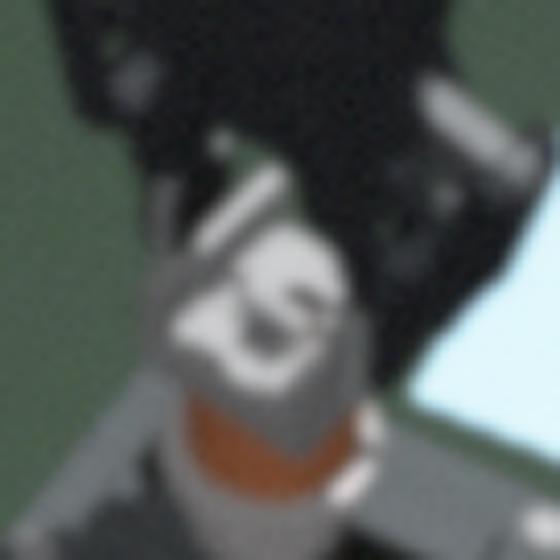

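```bash
python3 -m jog '[{"grip":1,"x":0,"y":0,"z":-1.5,"rx":0,"ry":0,"rz":0},{"grip":1,"x":0,"y":0,"z":0,"rx":0,"ry":0,"rz":0}]'| sed -n '2p;4p'
python3 -m jog '[{"grip":1,"x":0,"y":0,"z":-1.5,"rx":0,"ry":0,"rz":0},{"grip":1,"x":0,"y":0,"z":0,"rx":0,"ry":0,"rz":0}]'| sed -n '2p;4p'
python3 -m jog '[{"grip":1,"x":0,"y":0,"z":-1.5,"rx":0,"ry":0,"rz":0},{"grip":1,"x":0,"y":0,"z":0,"rx":0,"ry":0,"rz":0}]'| sed -n '2p;4p'
python3 -m jog '[{"grip":1,"x":0,"y":0,"z":-1.5,"rx":0,"ry":0,"rz":0},{"grip":1,"x":0,"y":0,"z":0,"rx":0,"ry":0,"rz":0}]'| sed -n '2p;4p'
python3 -m jog '[{"grip":1,"x":0,"y":0,"z":-1,"rx":0,"ry":0,"rz":0},{"grip":1,"x":0,"y":0,"z":0,"rx":0,"ry":0,"rz":0}]'| sed -n '2p;4p'
```

```text
eef_pos: [0.6082, -0.0262, 0.2713]
contact_force: [-0.3, 1.4, 8.5]
eef_pos: [0.6082, -0.0261, 0.2725]
contact_force: [0.3, 0.5, 8.2]
eef_pos: [0.6081, -0.0261, 0.2738]
contact_force: [-0.0, 0.7, 5.4]
eef_pos: [0.608, -0.0261, 0.2745]
contact_force: [2.8, -0.0, 4.6]
eef_pos: [0.6077, -0.0262, 0.2746]
contact_force: [4.8, 0.9, 3.4]
```

```bash
python3 -m jog '[{"grip":1,"x":0,"y":0,"z":-0.8,"rx":0,"ry":0,"rz":0},{"grip":1,"x":0,"y":0,"z":0,"rx":0,"ry":0,"rz":0}]'
python3 -m jog '[{"grip":0.3,"x":0,"y":0,"z":0,"rx":0,"ry":0,"rz":0},{"grip":0.2,"x":0,"y":0,"z":0,"rx":0,"ry":0,"rz":0},{"grip":0.1,"x":0,"y":0,"z":0,"rx":0,"ry":0,"rz":0}]' 20
python3 -m jog '[{"grip":0,"x":0,"y":0,"z":-10,"rx":0,"ry":0,"rz":0},{"grip":0,"x":0,"y":0,"z":-25,"rx":0,"ry":0,"rz":0},{"grip":0,"x":0,"y":0,"z":-35,"rx":0,"ry":0,"rz":0},{"grip":0,"x":0,"y":0,"z":-35,"rx":0,"ry":0,"rz":0},{"grip":0,"x":-30,"y":0,"z":-20,"rx":0,"ry":0,"rz":0},{"grip":0,"x":-38,"y":0,"z":0,"rx":0,"ry":0,"rz":0},{"grip":0,"x":-35,"y":0,"z":0,"rx":0,"ry":0,"rz":0},{"grip":0,"x":0,"y":0,"z":0,"rx":0,"ry":0,"rz":0}]'
python3 - <<'E'
from h import *
c=read_camera("scene");t=read_camera("top")
a=cv2.resize(crop(c,289,235,30,1),(400,400),interpolation=cv2.INTER_CUBIC);b=cv2.resize(crop(t,284,195,22,1),(400,400),interpolation=cv2.INTER_CUBIC)
cv2.imwrite("pics/s14.png",np.hstack([a,b]));cv2.imwrite("pics/s15.png",c["frame"][:,:,::-1])
E
```

```text
time: 32.42
eef_pos: [0.6074, -0.0262, 0.2747]
tcp_rot: [1.0, 0.017, 0.002, 0.0]
contact_force: [5.5, -0.3, -0.1]
opening: 0.569
time: 32.67
eef_pos: [0.6059, -0.0258, 0.2731]
tcp_rot: [1.0, 0.017, -0.002, -0.0]
contact_force: [-0.1, -0.4, -0.7]
opening: 0.896
time: 33.33
eef_pos: [0.4986, -0.0286, 0.3981]
tcp_rot: [1.0, 0.017, -0.003, -0.001]
contact_force: [0.8, -0.2, -1.2]
opening: 0.997
```

View pics/s14.png

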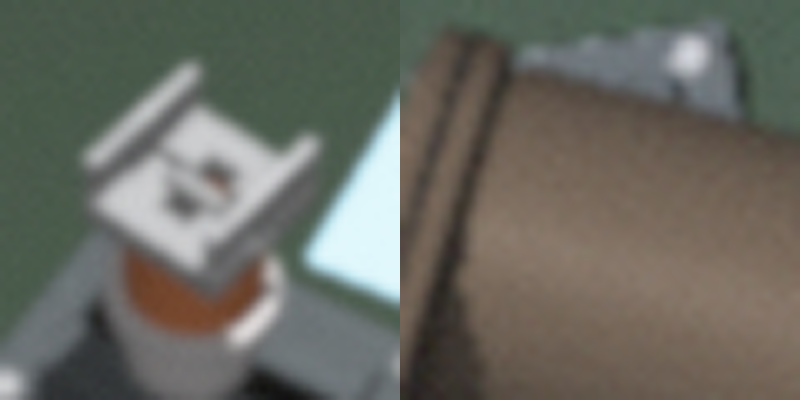

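View pics/s15.png

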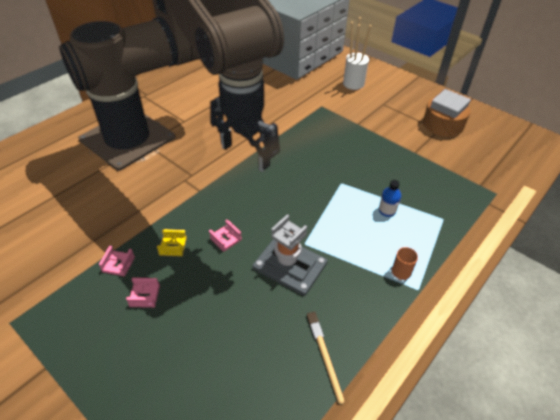

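```bash
python3 -m jog '[{"grip":0,"x":0,"y":-35,"z":0,"rx":0,"ry":0,"rz":0},{"grip":0,"x":0,"y":-38,"z":0,"rx":0,"ry":0,"rz":0},{"grip":0,"x":0,"y":-38,"z":0,"rx":0,"ry":0,"rz":0},{"grip":0,"x":0,"y":-38,"z":0,"rx":0,"ry":0,"rz":0},{"grip":0,"x":0,"y":-38,"z":0,"rx":0,"ry":0,"rz":0},{"grip":0,"x":0,"y":-35,"z":0,"rx":0,"ry":0,"rz":0},{"grip":0,"x":0,"y":0,"z":0,"rx":0,"ry":0,"rz":0},{"grip":0,"x":0,"y":0,"z":0,"rx":0,"ry":0,"rz":0}]'
python3 - <<'E'
from h import *
c=read_camera("scene");t=read_camera("top")
a=cv2.resize(crop(c,289,235,30,1),(400,400),interpolation=cv2.INTER_CUBIC);b=cv2.resize(crop(t,284,195,22,1),(400,400),interpolation=cv2.INTER_CUBIC)
cv2.imwrite("pics/s16.png",np.hstack([a,b]));cv2.imwrite("pics/s17.png",t["frame"][:,:,::-1])
sc=lambda q:np.round((q-np.array([259,205])+.5)*400/60).astype(int).tolist()
for lab,d in(("locked",.004),("unpressed",0)):
    B=.0973-d; an=np.radians(92);ex=np.array([np.cos(an),np.sin(an)]);ey=np.array([-ex[1],ex[0]]);X=np.array([.6074,-.0261])
    print(lab,[sc(proj(c,[*(X+(ex*25*i+ey*25*j)/1000),B+.028])) for i,j in((1,1),(1,-1),(-1,-1),(-1,1))],"bot",[sc(proj(c,[*(X+(ex*25*i+ey*25*j)/1000),B])) for i,j in((-1,1),(-1,-1))])
E
```

```text
time: 34.1
eef_pos: [0.4969, 0.1944, 0.4001]
tcp_rot: [1.0, 0.019, 0.0, 0.0]
contact_force: [-0.4, -0.7, 0.6]
opening: 0.999
locked [[189, 65], [320, 146], [215, 248], [82, 162]] bot [[82, 222], [212, 307]]
unpressed [[189, 56], [321, 137], [216, 239], [82, 153]] bot [[82, 213], [212, 299]]
```

View pics/s16.png

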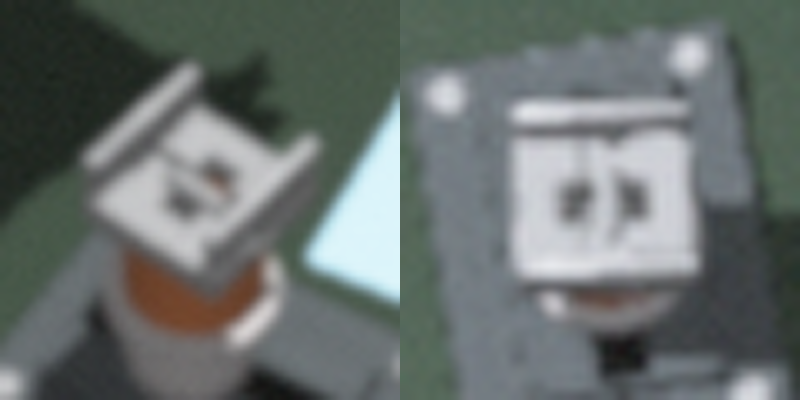

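View pics/s17.png

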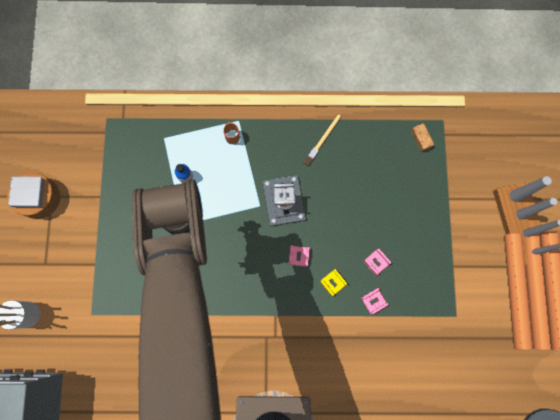

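The crossbar lies across the slot, along the groove, in both views. The cap is level at the locked height, the bystanders have not moved, and the arm is clear.

```bash
python3 -c "
from plant import *
s=get_state();print(s['time'],s['contact_force'],s['dq'].round(3));print(sign_off())"
```

```text
34.2 [ 0.1581516  -0.08572423  0.30732324] [-0.024 -0.011  0.015  0.004 -0.004  0.002]
the job is handed in; nothing more can be done
None
```

The short copper cuff is clamped on the post: support ring threaded on spigot up, cuff on its flange, grey cap pressed down, given a quarter turn and locked. I handed the job in at 34.2 s of the 72 s; sign-off gives no verdict.

- **Forces:** the highest force in the readings I printed was about 11 N, while pressing the cap. Readings come only at the end of each move, so a brief peak in between could have been missed.
- **Post found by feel:** with the ring round it, the post centre came out at about (0.607, -0.026) m, some 2 mm taller than nominal.
- **Lock:** the cap went down about 9 mm and turned 90° with low torque. On rising it stopped about 3.9 mm below first touch while I was still commanding it up, against the 4 mm expected.
- **Last pictures:** both views show the crossbar lying across the slot along the groove. The bottle, tall cuff and brush look unmoved, and the gripper is open and well clear.
- **What disagreed:**
  - The two cameras differed by about 2.5 mm in y. I trusted the scene camera, which matched the ring in the gripper.
  - In the final scene view, most cap corners fitted the locked height, but one front corner read closer to the unpressed height. I relied on the arm's height reading and on the crossbar being visible in the groove.
  - Just before I let go there was about 5 N of sideways force, which vanished on release.

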